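# Spring open a clamshell test fixture and load a cam

## Robot

A 7-joint arm with a two-finger parallel gripper is mounted at the origin on a cart in front of the work surface, level with it; the furniture and walls round the work are solid. World frame = base frame: x ahead of the robot, y to its left, z up, the work surface at z = 0. Lengths are in m, angles in rad, forces in N, time in s.
With the tool pointing down it reaches from about 0.4 to 0.85 m from the base axis. Payload 4.5 kg.
Tool frame: the origin (TCP) lies on the centre line of the jaws, within the pads' length; the fingertips stand 14 mm ahead of it and the grasp point (between the pads) lies 5 mm behind it (nose_length is the distance from the TCP to the fingertips, in m); x points along the fingers, y is the direction in which the jaws open and shut, and the axes are right-handed (so a half turn about x gives the same grasp; the last joint's range is limited). The gripper opens to 88 mm and grips with 3 to 60 N. Pads are 18 mm wide; open, the fingers measure 123 mm over their backs; the gripper's body (75 mm by 187 mm) begins 45 mm behind the grasp point.
Start: joints at [1.167, 0.689, -0.195, 1.565, 0.157, 0.902, -0.215], TCP at [0.265, -0.566, 0.253] pointing down, gripper open.
Joint ranges: [-3.01, 3.01], [-0.46, 2.08], [-1.47, 1.51], [0.13, 2.56], [-1, 4.14], [0.04, 2.09], [-2.66, 2.66]. Speed limits (rad/s): [2.57, 2.57, 3.14, 3.14, 3.14, 3.14, 3.14].

## Interface

Orientations are given as a unit quaternion [x, y, z, w].
In Python, from plant import get_state, snapshot, camera_params, finish_job, boxes_of, silhouettes, spot_point, nose_length gives the robot as it stands.
- The arm moves only by the tool apply_moves, never from a script. Its arguments are lists of equal length, an entry for each row: "delta_pos": the shift along the tool's x, y, z in cm, a list of three; "yaw": the turn about the tool's x in rad; "gripper": the opening in per cent of the stroke, from 0 (shut) to 100 (fully open). A call has 1 to 10 rows; each row is the pose to reach, as a shift and turn from the pose measured when the call began, along the tool's axes at that moment; what a row does not reach only later rows make up. A row lasts 1/12 s, in which the tool goes at most 41.7 mm and 7.16 degrees, less where a joint would pass 70% of its speed; a pose out of reach is approached as far as the arm can. A call with a gripper value outside its range is refused whole. The fingers move at their own pace and stop on an object; "force" is the grip in N (left out, the last holds). Time passes only in rows, so rows that repeat a pose let the fingers close. It gives the time, the measured TCP pose, the force and the opening at its end, in the units of the state.
- get_state(): the state, without advancing time (a new reading comes with each control period).
- snapshot(name): name is "scene" or "top" or "wrist"; returns the picture (420x560x3 uint8, red, green, blue); there is no depth.
- camera_params(name): a dict with "fovy" (degrees; the focal length in pixels is half the picture's height over the tangent of half this angle, whatever the lens; pixels are square), "cx", "cy" (the principal point, pixels), "dist" ([k1, k2, p1, p2, k3] as OpenCV has them; the pictures are not rectified), "position" and "orientation" of the camera in the world. Camera axes: x right, y down, z forward; pixel columns grow to the right and rows downward; lengths in m; the calibration is good to about 2 mm. A picture is of the moment at which its call begins: read the wrist's pose just before it. camera_params takes no time and is no camera call; for the wrist camera it gives the pose at the moment of the call.
- finish_job(): hands the job in, once; it reports no verdict.
Trained networks look in the newest picture that a camera, given by its name, has taken for a name from the list of things; names that differ only in an ending like _2 or _b are one class to them, and where a whole thing is asked for, a point or a joint stands for the part that bears it (a point fixed in the world has none). Each returns a list of dicts, best first, with "score" (0 to 1); they miss things now and then, are a little off and sometimes report something else, mostly with a low value. They report only what shows in the picture. A call takes as long as a camera call. They do not tell look-alikes from the thing itself.
- boxes_of(thing, camera): "bbox" ([left, top, width, height] in pixels, round what is visible of it).
- silhouettes(thing, camera): "mask" (420x560 bool, what is visible of it) and "bbox" ([left, top, width, height] in pixels, round what is visible of it).
- spot_point(thing, camera): "pixel" ([column, row] in pixels: a listed point, or the origin of a listed thing).
The state is a dict: "clock": time; "q": joint angles; "qd": joint speeds; "joint_torque": joint torques, N m; "tool_pos": TCP position; "eef_rot": TCP orientation; "contact_force": force on the tool from outside, world axes, zero at the start; "moment": the same for the moment, N m; "opening": opening from 0.0 (shut) to 1.0 (fully open).
Only numpy, scipy, OpenCV 4.12 (cv2) and the standard library are available. Lean on these libraries where they do the work, as an engineer would, in place of code of your own. Each camera call takes 0.05 s, during which the arm holds its last target.

## Task

Get the test fixture loaded: first take the tape measure off its closed lid and stand it upright on the bench top, out of the way. Then press the round red release button so that the lid springs open to its stop, and put the steel cam fully home on the flatted shaft inside, its lobe pointing to the button side. Leave the lid open, let go of everything, and do not shift the small brown carton, the red oil can or the loose gear.

Things in the scene. Friction and masses are not known exactly. Their poses are not given: they have to be found in the camera images.
- jig: Clamshell test fixture, fixed. Origin on the bench (z = 0) under the axis of its upright shaft; own +x points to the hinge, own -x to the front with the button. Aluminium base x -85 to +103, y -68 to +68, 14 mm thick, 10 mm rails on it at y +-59.5. Button housing x -165 to -85, y -30 to +30, 54 mm high.
- shaft_seat (a point): On the shaft axis, centre of the top of the round seat (48 mm across) on the base, 22 mm above the bench; axes as the fixture's. The steel shaft rises from it to 50 mm above the bench: 28 mm diameter, one flat 9 mm from the axis facing own -x (the button side), 3 mm chamfer on top.
- lid (a joint): Lid angle (rad): 0 closed and latched, 1.6 open at its stop. Hinge axis along the fixture's y at x +94, z 30. Pressing the button more than about 5 mm frees it: a spring swings it open by itself in about a second and holds it there; it cannot be pulled open. Keep the gripper's body from over the lid as it swings. Open, it stands upright beyond the hinge, top 200 mm above the bench.
- lid_edge (a point): Middle of the top front edge of the grey lid with the clear window. Closed, the lid covers fixture x -76 to +84, y -61 to +61; its flat top is 75 mm above the bench, with 44 mm deep skirts below.
- release (a joint): Travel of the red release button (m): 0 up, 0.008 fully pressed (about 5 N); pressed straight down; springs back up.
- release_top (a point): Centre of the top of the red release button, 32 mm diameter, on the front housing, 136 mm in front of the shaft axis, 78 mm above the bench.
- cam: Steel cam, 0.2 to 0.4 kg, standing on the bench; origin on the bore axis at its underside, z up. Lobe 18 mm thick, 26 mm wide, reaching 58 mm from the axis along own +x. D-shaped through bore, 32 mm diameter, its flat 10.5 mm from the axis on the +x (lobe) side. Home: own +x along the fixture's own -x, underside on the seat.
- cam_mid (a point): Centre of the cam's hub, on the bore axis, 21 mm above its underside; axes as the cam's. Hub 42 mm high, 44 mm diameter, with two upright flats 48 mm apart facing own +y and -y (24 mm long in x, full height): grasp across them from above. When home this point is 43 mm above the bench.
- tape_mid (a point): Yellow tape measure, upright, 34 mm thick in own x, about 77 mm long in own y, 60 mm high, about 0.2 kg; point at half height (30 mm above its underside), z up. Starts on the lid. Grasp across own x from above.
- carton: Bystander: small brown carton 55 x 70 x 66 mm, origin at the centre of its underside. A free patch of bench lies round world x 0.57, y -0.15.
- oilcan: Bystander: red oil can, 56 mm diameter, 137 mm high with its spout, origin at the centre of its underside. Beside it, fixed: a blue bin beyond x 0.655 at y -0.01 to 0.21, 190 to 260 mm high.
- loose_gear: Bystander: spur gear lying flat, 60 mm diameter, 21 mm high, origin at the centre of its underside. Fixed near by: a stack of clear boxes about 150 mm high at x 0.25 to 0.51, y -0.18 to -0.01; a big open carton beyond x 0.605, y 0.26, 220 mm high.
Mind the look-alikes: they are no part of the job. Leave any purple look-alike of the part that bears tape_mid alone.

How it is judged:
By the outcome, as a careful person would: the job done as asked, in the order asked, and still so for the second after the job is handed in, with the robot touching nothing.
It also fails if it takes over 72 s, if anything falls off the work surface, if the arm or the gripper's body presses on something with over 40 N, if the wrist force passes 120 N, or if a joint passes its speed limit or range.

## Working session

There is one attempt and no reset: what is moved stays moved. The work goes in short steps, Python scripts to look and compute and a tool call to move; the robot and the scene stay as the last step left them, time stands still between calls to the robot, and variables do not carry over. Pictures are saved under pics/ and viewed, and the job is handed in when it is done.

Besides the shell and the picture viewer there is one more tool, called as name([rows], argument=value, ...), one row to a line, values as JSON. apply_moves: Moves the arm, as the interface text tells. Its arguments: {"type":"object","properties":{"delta_pos":{"type":"array"},"yaw":{"type":"array"},"gripper":{"type":"array"},"force":{"type":"number"}},"required":["delta_pos","yaw","gripper"]}

```bash
ls; mkdir -p pics
python3 - <<'E'
from plant import *
import cv2, json
print(get_state()); print(nose_length)
for n in ("scene","top","wrist"):
    im=snapshot(n); cv2.imwrite(f"pics/{n}0.png",im[...,::-1]); print(n,camera_params(n))
E
```

```text
pics
{'clock': 0.0, 'q': array([ 1.16679713,  0.68994936, -0.19452093,  1.5663672 ,  0.15732805,
        0.90246179, -0.21509088]), 'qd': array([ 4.33941843e-04, -9.93360674e-04,  1.68565856e-03, -9.64686563e-04,
        9.95954784e-05,  1.10089712e-04,  5.22563472e-04]), 'joint_torque': array([ 5.31802834e-04, -5.27563477e+01, -1.26696937e+00, -1.53428847e+01,
       -5.27835789e-02,  6.54828065e-03,  2.09297364e-04]), 'tool_pos': array([ 0.26466573, -0.56552712,  0.25192561]), 'eef_rot': array([-0.69003591, -0.15419792,  0.69041142, -0.1529886 ]), 'contact_force': array([-0.71665548, -0.66113917,  0.50623679]), 'moment': array([-0.02025198,  0.05688211, -0.03244985]), 'opening': 1.001392307294008}
0.014
scene {'fovy': 49.12808838675009, 'cx': 283.106582298341, 'cy': 200.22024876947927, 'dist': array([-0.0495873,  0.       ,  0.       ,  0.       ,  0.       ]), 'position': array([0.06811635, 0.56845712, 0.81371185]), 'orientation': array([-0.30651714,  0.87101578, -0.36388206,  0.12234624])}
top {'fovy': 56.403438366489304, 'cx': 286.9685318207127, 'cy': 205.93024376220106, 'dist': array([-0.06032905,  0.        ,  0.        ,  0.        ,  0.        ]), 'position': array([ 0.4082436 , -0.01819424,  1.05923832]), 'orientation': array([ 0.71236581, -0.70009858,  0.02182102, -0.04382658])}
wrist {'fovy': 63.9730644655088, 'cx': 282.63362978462527, 'cy': 207.888641768162, 'dist': array([-0.03604511,  0.        ,  0.        ,  0.        ,  0.        ]), 'position': array([ 0.32823881, -0.53733313,  0.38409852]), 'orientation': array([ 0.83603182, -0.53101813, -0.07487158,  0.11603791])}
```

View pics/scene0.png

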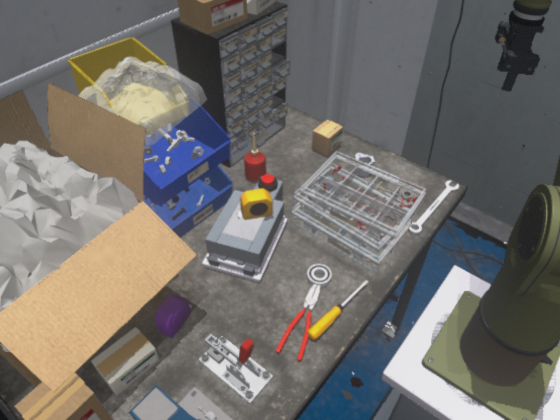

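View pics/top0.png

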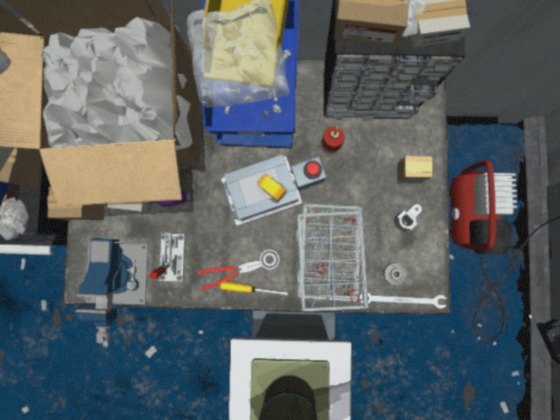

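View pics/wrist0.png

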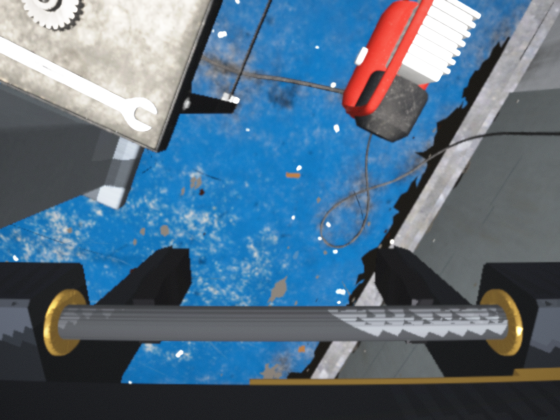

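The scene view shows the fixture at (245,240) with the yellow tape on its lid at (257,205) and the red button at (268,182). The purple look-alike is at (172,313). In the top view the cam is at (409,216), the loose gear at (395,273), the carton at (418,167) and the oil can at (333,138). The wrist view shows only the floor and the bench edge.

```bash
cat > h.py <<'E'
from plant import *
import cv2, numpy as np
from scipy.spatial.transform import Rotation as R
def K(c,im_h=420):
    f=im_h/2/np.tan(np.radians(c["fovy"])/2)
    return np.array([[f,0,c["cx"]],[0,f,c["cy"]],[0,0,1.]])
def ray(px,c):
    u=cv2.undistortPoints(np.array([[px]],float),K(c),c["dist"])[0,0]
    return R.from_quat(c["orientation"]).apply([u[0],u[1],1.])
def onz(px,c,z):
    d=ray(px,c); p=c["position"]; return p+d*(z-p[2])/d[2]
def proj(P,c):
    Rm=R.from_quat(c["orientation"]).as_matrix().T
    P=np.atleast_2d(np.array(P,float))
    return cv2.projectPoints(P,cv2.Rodrigues(Rm)[0],-Rm@c["position"],K(c),c["dist"])[0][:,0]
def tri(obs):
    A=np.zeros((3,3));b=np.zeros(3)
    for px,c in obs:
        d=ray(px,c);d/=np.linalg.norm(d);M=np.eye(3)-np.outer(d,d);A+=M;b+=M@c["position"]
    return np.linalg.solve(A,b)
def Rz(a): return R.from_euler('z',a).as_matrix()
def save(name,im): cv2.imwrite("pics/"+name,im[...,::-1])
def delta(target,yawdir=None):
    """shift in tool cm to target TCP; yawdir: world angle (rad) for the tool y axis (mod pi)"""
    s=get_state(); Rt=R.from_quat(s["eef_rot"]).as_matrix()
    d=Rt.T@(np.array(target)-s["tool_pos"])*100
    out=[d.round(2)]
    if yawdir is not None:
        w=np.array([np.cos(yawdir),np.sin(yawdir),0]); l=Rt.T@w
        a=np.arctan2(l[2],l[1]); a=(a+np.pi/2)%np.pi-np.pi/2
        out.append(round(a,4))
    return out
E
python3 - <<'E'
from h import *
s=get_state(); print(R.from_quat(s["eef_rot"]).as_matrix().round(3))
cs={}
Z={"shaft_seat":.022,"lid_edge":.075,"release_top":.078,"cam_mid":.021,"tape_mid":.105,"carton":0,"oilcan":0,"loose_gear":0,"jig":0,"cam":0}
for n in("top","scene"):
    snapshot(n);c=cs[n]=camera_params(n)
    for t in Z:
        r=spot_point(t,n)
        for x in r[:2]: print(n,t,np.round(x["pixel"],1),round(x["score"],2),onz(x["pixel"],c,Z[t]).round(4))
E
```

```text
[[-0.001  0.424 -0.906]
 [ 0.001 -0.906 -0.424]
 [-1.    -0.001  0.   ]]
top shaft_seat [313.5 168.4] 0.26 [ 0.6068 -0.0542  0.022 ]
top lid_edge [289.7 177.9] 0.92 [0.5714 0.0077 0.075 ]
top release_top [313.4 170.1] 0.63 [ 0.5917 -0.0521  0.078 ]
top cam_mid [400.8 219. ] 0.63 [ 0.4748 -0.2869  0.021 ]
top tape_mid [266.5 185.1] 0.96 [0.5477 0.0638 0.105 ]
top tape_mid [170.9 198.8] 0.51 [0.5101 0.3016 0.105 ]
top carton [406.5 171.4] 0.74 [ 0.6066 -0.3091  0.    ]
top oilcan [328.6 142.2] 0.88 [ 0.6849 -0.0958  0.    ]
top loose_gear [394.8 276.4] 0.63 [ 0.3224 -0.2756  0.    ]
top jig [263.9 188.7] 0.82 [0.553  0.0797 0.    ]
top cam [402.  220.3] 0.88 [ 0.4727 -0.2955  0.    ]
scene shaft_seat [247.6 238.1] 0.17 [0.5445 0.0863 0.022 ]
scene release_top [263.7 177. ] 0.41 [ 0.6082 -0.0469  0.078 ]
scene cam_mid [365.1 164.8] 0.72 [ 0.4722 -0.3023  0.021 ]
scene tape_mid [175.3 311.2] 0.94 [0.4811 0.3438 0.105 ]
scene tape_mid [255.4 205.8] 0.67 [0.5423 0.0579 0.105 ]
scene carton [328.9 144.6] 0.9 [ 0.6104 -0.3362  0.    ]
scene carton [255.1 202.5] 0.18 [ 0.6207 -0.026   0.    ]
scene oilcan [256.2 171.7] 0.71 [ 0.6948 -0.1156  0.    ]
scene loose_gear [404.9 197.4] 0.56 [ 0.3372 -0.2799  0.    ]
scene jig [248.8 238. ] 0.85 [0.5558 0.0709 0.    ]
scene jig [268.2 179.2] 0.55 [ 0.6507 -0.113   0.    ]
scene cam [367.3 171.6] 0.76 [ 0.4636 -0.3048  0.    ]
```

Run:
```python
from h import *
t=snapshot("top"); s=snapshot("scene")
save("c1.png",cv2.resize(t[140:235,210:340],None,fx=6,fy=6,interpolation=cv2.INTER_CUBIC))
save("c2.png",cv2.resize(s[160:285,195:305],None,fx=4.8,fy=4.8,interpolation=cv2.INTER_CUBIC))
save("c3.png",np.hstack([cv2.resize(t[195:240,385:435],None,fx=8,fy=8,interpolation=cv2.INTER_CUBIC),cv2.resize(s[140:185,340:390],None,fx=8,fy=8,interpolation=cv2.INTER_CUBIC)]))
```

```text
(no output)
```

View pics/c1.png

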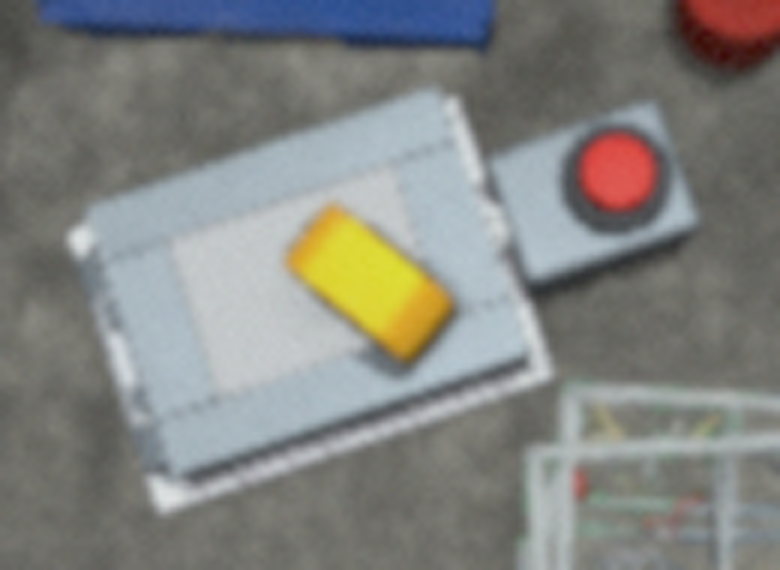

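View pics/c2.png

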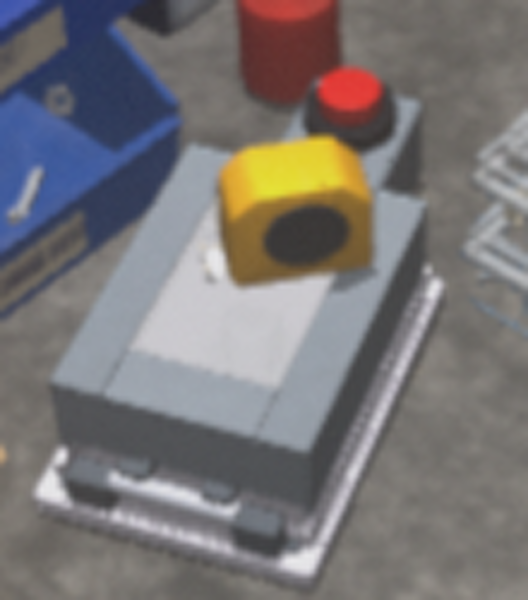

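View pics/c3.png

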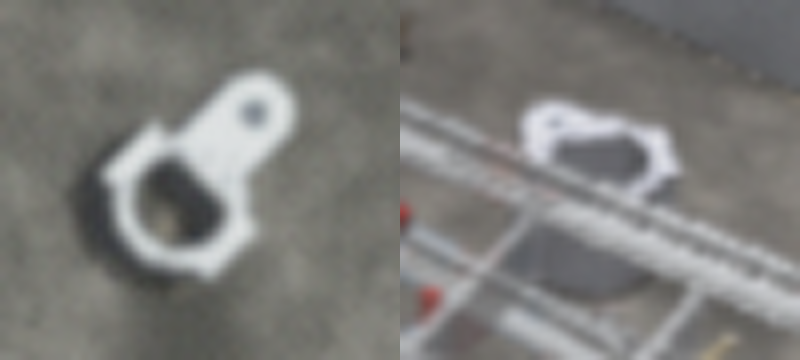

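```bash
cat > fit.py <<'E'
from h import *
from scipy.optimize import least_squares
top=camera_params("top"); sc=camera_params("scene")
def T(p): return [210+(p[0]+.5)/6-.5,140+(p[1]+.5)/6-.5]
def S(p): return [195+(p[0]+.5)/4.8-.5,160+(p[1]+.5)/4.8-.5]
L=[(84,-61,75),(-76,-61,75),(-76,61,75),(84,61,75)]
obsT=[(L[0],(88,205)),(L[1],(437,92)),(L[2],(530,360)),(L[3],(178,478)),((-136,0,78),(620,172))]
obsS=[(L[0],(52,387)),(L[3],(312,450)),(L[2],(425,205)),(L[1],(190,148)),((103,68,14),(315,570)),((103,-68,14),(38,490)),((-136,0,78),(352,97))]
def W(P,p):
    P=np.array(P)/1000.; return P@Rz(p[2]).T+[p[0],p[1],0]
def res(p,o,c,m): return (proj(W([a for a,_ in o],p),c)-[m(b) for _,b in o])
p0=[.55,.078,1.878]
for nm,f in (("top",lambda p:res(p,obsT,top,T).ravel()),("scene",lambda p:res(p,obsS,sc,S).ravel()),("both",lambda p:np.r_[res(p,obsT,top,T).ravel(),res(p,obsS,sc,S).ravel()])):
    r=least_squares(f,p0,x_scale=[.01,.01,.1]); print(nm,r.x.round(4),np.degrees(r.x[2]).round(2)); print(r.fun.reshape(-1,2).round(1).tolist())
p=r.x; print("button",W([(-136,0,78)],p))
# tape top corners crop c1 at z .135
q=[onz(T(a),top,.135)for a in((335,203),(455,300),(408,365),(288,258))]
q=np.array(q);print("tape",q.mean(0).round(4),(q[1]-q[0]).round(4),(q[3]-q[0]).round(4), np.degrees(np.arctan2(*(q[1]-q[0])[[1,0]])), np.linalg.norm(q[1]-q[0]),np.linalg.norm(q[3]-q[0]))
E
python3 fit.py
```

```text
top [0.5493 0.0769 1.9153] 109.74
[[-0.4, 0.6], [0.6, -0.7], [0.5, -0.5], [-0.8, 0.1], [0.1, 0.5]]
scene [0.5515 0.0773 1.9254] 110.32
[[-0.3, -0.9], [0.1, 0.7], [1.0, -0.8], [0.2, -0.9], [0.2, 1.4], [-0.9, 1.4], [-0.3, -1.9]]
both [0.5505 0.0773 1.9198] 110.0
[[-0.5, 0.3], [0.3, -1.2], [0.4, -1.2], [-0.7, -0.2], [-0.1, -0.2], [-0.1, -0.9], [0.2, 1.0], [1.4, -0.5], [0.7, -0.7], [0.3, 1.7], [-0.7, 1.4], [0.3, -1.6]]
button [[ 0.59704192 -0.05054148  0.078     ]]
tape [0.5401 0.0493 0.135 ] [-0.0384 -0.0487  0.    ] [-0.0224  0.0182  0.    ] -128.2345591918434 0.06197666400922655 0.028917204947147234
```

Run:
```python
from h import *
print(delta([.541,.052,.25],np.radians(-38)))
```

```text
[array([  0.27, -44.27, -51.2 ]), np.float64(-0.4698)]
```

apply_moves([
  [0.3,-44.3,-51.2],
  [0.3,-44.3,-51.2],
  [0.3,-44.3,-51.2],
  [0.3,-44.3,-51.2],
  [0.3,-44.3,-51.2],
  [0.3,-44.3,-51.2],
  [0.3,-44.3,-51.2],
  [0.3,-44.3,-51.2],
  [0.3,-44.3,-51.2],
  [0.3,-44.3,-51.2],
], yaw=[-0.47,-0.47,-0.47,-0.47,-0.47,-0.47,-0.47,-0.47,-0.47,-0.47], gripper=[70,70,70,70,70,70,70,70,70,70], force=30)

```text
clock: 2.18
tool_pos: [0.4354, -0.1838, 0.2511]
eef_rot: [0.636, 0.31, -0.635, 0.31]
contact_force: [1.1, -0.2, -1.3]
opening: 0.703
```

Run:
```python
from h import *
print(get_state()["q"].round(3),delta([.541,.052,.25],np.radians(-38)))
```

```text
[ 0.498  0.506 -0.297  2.01   0.234  0.657 -0.613] [array([  0.11,  -6.2 , -25.08]), np.float64(-0.0001)]
```

apply_moves([
  [0.1,-6.2,-25.1],
  [0.1,-6.2,-25.1],
  [0.1,-6.2,-25.1],
  [0.1,-6.2,-25.1],
  [0.1,-6.2,-25.1],
  [0.1,-6.2,-25.1],
  [0.1,-6.2,-25.1],
  [0.1,-6.2,-25.1],
  [0.1,-6.2,-25.1],
], yaw=[0,0,0,0,0,0,0,0,0], gripper=[70,70,70,70,70,70,70,70,70])

```text
clock: 2.93
tool_pos: [0.5409, 0.0522, 0.2499]
eef_rot: [-0.635, -0.31, 0.635, -0.311]
contact_force: [0.3, 0.1, -0.7]
opening: 0.699
```

Run:
```python
from h import *
print(get_state()["q"].round(3),delta([.541,.052,.25],np.radians(-38)))
c=camera_params("wrist");im=snapshot("wrist"); save("w1.png",im)
r=spot_point("tape_mid","wrist"); 
for x in r: print(x, onz(x["pixel"],c,.105))
print(proj([[.541,.052,.105],[.541,.052,.135]],c))
```

```text
[-0.021  0.59  -0.26   1.814  0.21   0.764 -1.054] [array([-0.01,  0.02,  0.01]), np.float64(0.0011)]
{'pixel': [292.8, 192.6], 'score': 0.92} [0.55047882 0.04950775 0.105     ]
[[282.14079797 197.02305111]
 [282.06626847 206.56911352]]
```

View pics/w1.png

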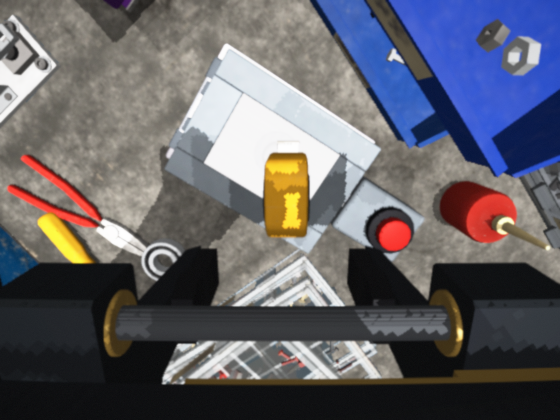

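The wrist view confirms the yellow tape at (287,195), nearly between the fingers (centre column 283). The only look-alike is the purple one, seen here at the edge near (120,5) and in the scene view at (172,313), so I'm taking the yellow one on the lid. The red button is at (393,234).

Run:
```python
from h import *
c=camera_params("wrist");Rt=R.from_quat(get_state()["eef_rot"]).as_matrix()
print(Rt.T@(onz((286.5,200),c,.13)-onz((282.1,200),c,.13)))
print(delta(onz((286.5,200),c,.13)*[1,1,0]+[0,0,.108]))
```

```text
[ 3.40441352e-06  3.40455209e-03 -3.40736717e-06]
[array([14.2 ,  0.35, -0.4 ])]
```

apply_moves([
  [4,0.3,-0.3],
  [8,0.3,-0.3],
  [11,0.3,-0.3],
  [13,0.3,-0.3],
  [14.2,0.3,-0.3],
  [14.2,0.3,-0.3],
  [14.2,0.3,-0.3],
  [14.2,0.3,-0.3],
  [14.2,0.3,-0.3],
  [14.2,0.3,-0.3],
], yaw=[0,0,0,0,0,0,0,0,0,0], gripper=[70,70,70,70,70,70,30,30,30,30], force=25)

```text
clock: 3.87
tool_pos: [0.5453, 0.0499, 0.1091]
eef_rot: [0.636, 0.308, -0.636, 0.31]
contact_force: [-1.1, 0.7, 0.6]
opening: 0.424
```

apply_moves([
  [0,0,0],
  [0,0,0],
  [0,0,0],
  [-2,0,0],
  [-6,0,0],
  [-10,0,0],
  [-10,0,0],
], yaw=[0,0,0,0,0,0,0], gripper=[20,20,20,20,20,20,20], force=25)

```text
clock: 4.45
tool_pos: [0.5491, 0.0511, 0.2155]
eef_rot: [0.641, 0.307, -0.632, 0.311]
contact_force: [0.5, 0.6, -1.3]
opening: 0.381
```

Run:
```python
from h import *
s=get_state();print(s["q"].round(3),s["opening"],delta([.575,-.165,.20],np.radians(90)))
im=snapshot("wrist"); save("w2.png",im)
im=snapshot("scene"); save("s2.png",im)
```

```text
[-0.028  0.642 -0.246  1.84   0.24   0.674 -1.08 ] 0.3813582713842796 [array([ 1.58, 15.38, 15.39]), np.float64(0.904)]
```

View pics/w2.png

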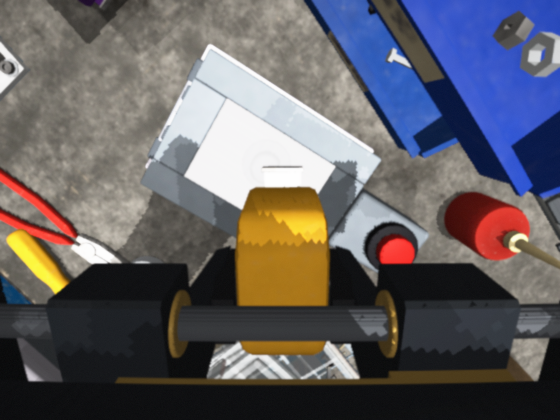

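View pics/s2.png

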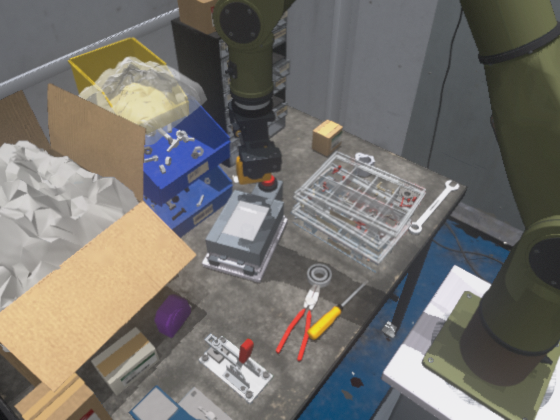

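apply_moves([
  [1.5,3.5,2.5],
  [1.5,6,5.5],
  [1.5,9,8.5],
  [1.5,12,12],
  [1.5,15.4,15.4],
  [1.5,15.4,15.4],
  [1.5,15.4,15.4],
  [1.5,15.4,15.4],
  [1.5,15.4,15.4],
  [1.5,15.4,15.4],
], yaw=[0.12,0.24,0.36,0.48,0.6,0.72,0.84,0.9,0.9,0.9], gripper=[20,20,20,20,20,20,20,20,20,20])

```text
clock: 5.38
tool_pos: [0.5706, -0.1657, 0.1942]
eef_rot: [0.708, 0.002, -0.707, 0.003]
contact_force: [0.9, 0.1, -2.0]
opening: 0.381
```

Run:
```python
from h import *
s=get_state();print(s["q"].round(3),s["opening"],delta([.575,-.165,.036],np.radians(90)))
print(onz((419,167),camera_params("top"),.066))
im=snapshot("wrist"); save("w3.png",im)
im=snapshot("top"); save("t3.png",im)
```

```text
[ 0.217  0.718 -0.021  1.727  0.023  0.695 -1.381] 0.3813459481280491 [array([15.82, -0.09, -0.42]), np.float64(0.0065)]
[ 0.60620931 -0.32331019  0.066     ]
```

View pics/w3.png

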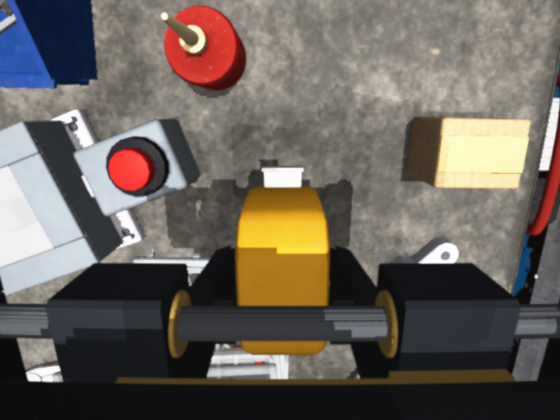

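View pics/t3.png

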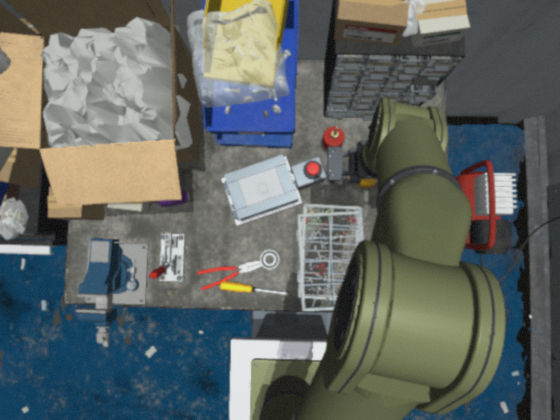

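The path is clear: the tape is held between the fingers at (283,250), and the bench below it is free between the oil can (205,50), the carton (475,153) and the housing (140,165).

apply_moves([
  [3.5,0,-1.4],
  [7,0,-1.4],
  [10,0,-1.4],
  [13,0,-1.4],
  [15,0,-1.4],
  [15.5,0,-1.4],
  [15.7,0,-1.4],
  [15.8,0,-1.4],
  [15.9,0,-1.4],
  [15.9,0,-1.4],
], yaw=[0,0,0,0,0,0,0,0,0,0], gripper=[20,20,20,20,20,20,20,20,20,20])

```text
clock: 6.32
tool_pos: [0.5866, -0.1659, 0.0373]
eef_rot: [0.709, 0.002, -0.705, 0.003]
contact_force: [0.8, 0.2, -2.5]
opening: 0.379
```

Run:
```python
from h import *
s=get_state();print(s["tool_pos"],s["opening"],s["contact_force"],delta([.585,-.165,.036],np.radians(90)))
```

```text
[ 0.5865938  -0.16593757  0.03731304] 0.3793170915472038 [ 0.79675331  0.19532044 -2.51865231] [array([ 0.13, -0.1 ,  0.16]), np.float64(0.0066)]
```

apply_moves([
  [0.2,0,0],
  [0.3,0,0],
  [0.4,0,0],
  [0.4,0,0],
], yaw=[0,0,0,0], gripper=[20,20,20,20])

```text
clock: 6.65
tool_pos: [0.5873, -0.1661, 0.0342]
eef_rot: [0.71, 0.002, -0.705, 0.003]
contact_force: [-0.1, 0.1, 2.2]
opening: 0.385
```

apply_moves([
  [0,0,0],
  [0,0,0],
  [0,0,0],
  [0,0,0],
  [-1.5,0,0],
  [-4,0,0],
  [-8,0,0],
  [-12,0,0],
  [-16,0,0],
  [-18,0,0],
], yaw=[0,0,0,0,0,0,0,0,0,0], gripper=[45,52,58,58,58,58,58,58,58,58])

```text
clock: 7.48
tool_pos: [0.5879, -0.1664, 0.2203]
eef_rot: [0.712, 0.001, -0.702, 0.003]
contact_force: [1.3, 0.5, 0.4]
opening: 0.582
```

Run:
```python
from h import *
s=get_state();print(s["q"].round(3),s["tool_pos"])
th=np.radians(110)
print(delta([.597,-.0505,.12],th+np.pi/2))
im=snapshot("wrist"); save("w4.png",im)
for x in spot_point("release_top","wrist"): print(x,onz(x["pixel"],camera_params("wrist"),.078))
for x in spot_point("tape_mid","wrist"): print(x,onz(x["pixel"],camera_params("wrist"),.03))
```

```text
[ 0.212  0.699 -0.02   1.664  0.02   0.764 -1.383] [ 0.58788702 -0.16639159  0.22027608]
[array([ 10.  , -11.62,  -0.84]), np.float64(1.2279)]
{'pixel': [141.3, 188.7], 'score': 0.97} [ 0.59904689 -0.04996644  0.078     ]
{'pixel': [396.6, 283.1], 'score': 0.25} [ 0.51312083 -0.27231542  0.078     ]
{'pixel': [285.1, 186.4], 'score': 0.85} [ 0.59013749 -0.17027077  0.03      ]
```

View pics/w4.png

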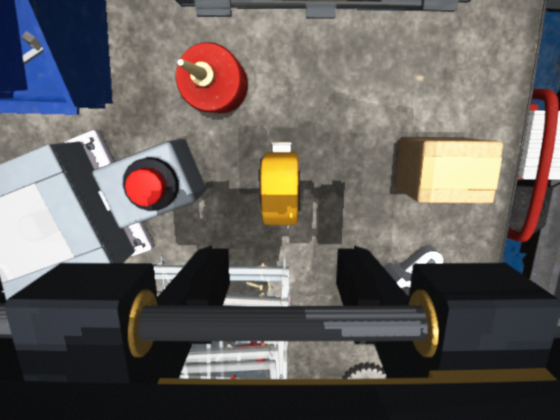

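The tape stands upright at (280,188) on the bench. The button at (145,187) measures (0.599, -0.050), which agrees with the fit at (0.597, -0.0505). Next I'll turn the other way round, because q7 runs out in the shorter direction.

apply_moves([
  [1,-3,-0.8],
  [1,-6,-0.9],
  [1,-9,-1],
  [1,-11.6,-1],
  [2,-11.6,-1],
  [3,-11.6,-1],
  [4,-11.6,-1],
  [5,-11.6,-1],
  [6,-11.6,-1],
  [7,-11.6,-1],
], yaw=[-0.12,-0.24,-0.36,-0.48,-0.6,-0.72,-0.84,-0.96,-1.08,-1.2], gripper=[40,0,0,0,0,0,0,0,0,0])

```text
clock: 8.47
tool_pos: [0.5956, -0.0501, 0.1448]
eef_rot: [0.583, 0.401, -0.579, 0.405]
contact_force: [-0.3, 0.3, -0.2]
opening: 0.005
```

Run:
```python
from h import *
s=get_state();print(s["q"].round(3),s["tool_pos"],s["opening"])
th=np.radians(110)
print(delta([.598,-.0503,.12],th+np.pi/2))
```

```text
[ 0.184  0.805 -0.313  1.748  0.385  0.642 -0.707] [ 0.59562487 -0.05013968  0.14481748] 0.004743538712098865
[array([ 2.48,  0.21, -0.07]), np.float64(-0.7071)]
```

apply_moves([
  [0,0.2,0],
  [0,0.2,0],
  [0,0.2,0],
  [0,0.2,0],
  [0,0.2,0],
  [1,0.2,0],
  [2.5,0.2,0],
  [2.5,0.2,0],
], yaw=[-0.12,-0.24,-0.36,-0.48,-0.6,-0.71,-0.71,-0.71], gripper=[0,0,0,0,0,0,0,0])

```text
clock: 9.13
tool_pos: [0.5978, -0.0666, 0.1174]
eef_rot: [0.407, 0.57, -0.415, 0.581]
contact_force: [7.3, -24.9, -2.6]
opening: 0.005
```

Run:
```python
from h import *
s=get_state();print(s["q"].round(3),s["tool_pos"],s["opening"],s["contact_force"])
th=np.radians(110)
print(delta([.598,-.0503,.084],th+np.pi/2))
save("w5.png",snapshot("wrist"));save("s5.png",snapshot("scene"))
```

```text
[ 0.285  0.872 -0.465  1.744  0.619  0.673 -0.204] [ 0.59781469 -0.06658952  0.11738272] 0.004939589311873306 [  7.30858106 -24.9287836   -2.56095844]
[array([ 3.31,  0.55, -1.6 ]), np.float64(-0.0192)]
```

View pics/w5.png

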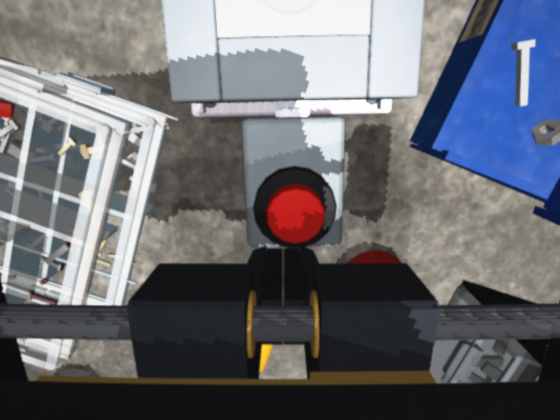

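View pics/s5.png

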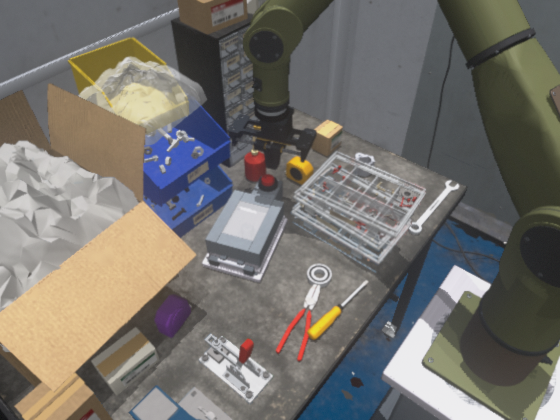

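The wrist force of 25 N along -y suggests that with the jaw along the fixture's y, the body touches the blue bin, which starts at x 0.655, y -0.01. I'll back off upwards and away, then use a jaw angle near -5° instead.

apply_moves([
  [-1,0,0],
  [-3,0,0.5],
  [-7,0,0.5],
  [-9,0,0.5],
], yaw=[0.05,0.12,0.24,0.36], gripper=[0,0,0,0])

```text
clock: 9.57
tool_pos: [0.5988, -0.0699, 0.2089]
eef_rot: [-0.506, -0.485, 0.513, -0.496]
contact_force: [-0.2, 0.5, 0.9]
opening: 0.006
```

Run:
```python
from h import *
s=get_state();print(s["q"].round(3),s["tool_pos"],s["opening"],s["contact_force"])
t=snapshot("top");sc=snapshot("scene");w=snapshot("wrist");save("w6.png",w)
save("c6.png",np.hstack([cv2.resize(t[110:190,290:390],None,fx=5,fy=5,interpolation=cv2.INTER_CUBIC),cv2.resize(sc[120:200,235:295],None,fx=5,fy=5,interpolation=cv2.INTER_CUBIC)]))
T0=cv2.imread("pics/top0.png");S0=cv2.imread("pics/scene0.png")
cv2.imwrite("pics/c7.png",np.hstack([cv2.resize(T0[115:165,310:360],None,fx=8,fy=8,interpolation=cv2.INTER_CUBIC),cv2.resize(S0[125:185,235:285],None,fx=8,fy=8,interpolation=cv2.INTER_CUBIC)[:400]]))
```

```text
[ 0.282  0.737 -0.446  1.678  0.434  0.822 -0.4  ] [ 0.59877373 -0.06985504  0.20887131] 0.006257505553263958 [-0.21053693  0.52883147  0.89114611]
```

View pics/c7.png

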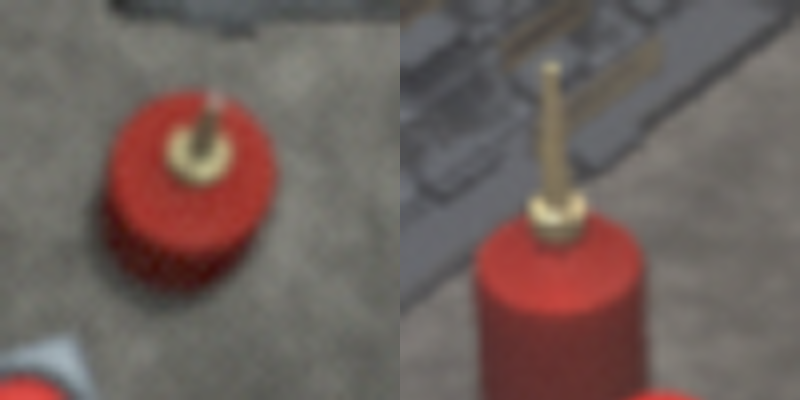

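View pics/c6.png

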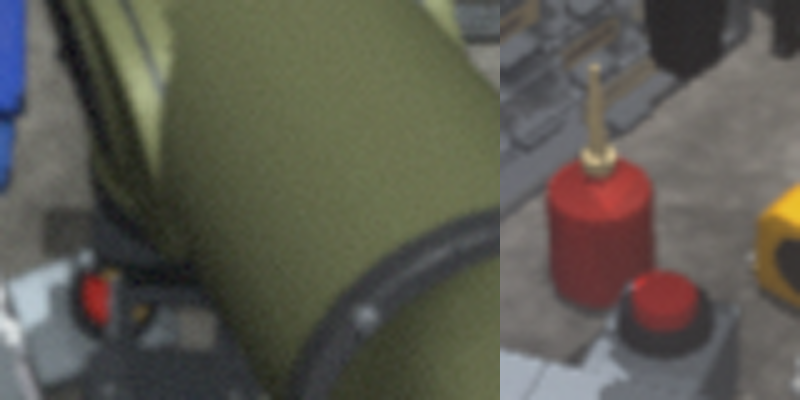

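View pics/w6.png

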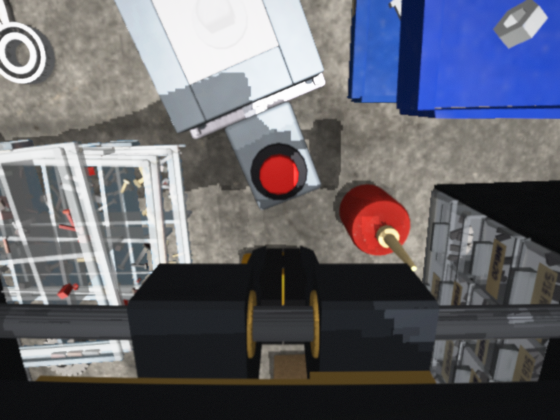

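Run:
```python
from h import *
t=camera_params("top");s=camera_params("scene")
P=tri([((336.7,126.7),t),((253.2,132.7),s)]);print("tip",P)
# collar top / can top centre approx z .08
print("can top", onz((310+190/8-.4,115+170/8-.4),t,.08))
# clearance
tip=P[:2]
J=np.array([.5505,.0773]);xf=np.array([np.cos(np.radians(110)),np.sin(np.radians(110))])
for phi in(0,-5,-10):
  for c in([.597,-.0505],[.594,-.056]):
    c=np.array(c);j=np.array([np.cos(np.radians(phi)),np.sin(np.radians(phi))]);n=np.array([-j[1],j[0]])
    cor=[c+a*.0935*j+b*.0375*n for a in(1,-1) for b in(1,-1)]
    print(phi,c,"bin y",max(k[1] for k in cor if k[0]>.64),"lid xf",max((k-J)@xf for k in cor),"tip rel",(tip-c)@j,(tip-c)@n)
print(delta([.594,-.056,.13],np.radians(-5)))
```

```text
tip [ 0.6880556  -0.10444449  0.13800912]
can top [ 0.68077817 -0.10190217  0.08      ]
0 [ 0.597  -0.0505] bin y -0.013000000000000005 lid xf -0.06877929692066108 tip rel 0.0910556011609539 -0.05394449171913199
0 [ 0.594 -0.056] bin y -0.018500000000000003 lid xf -0.07292154590500657 tip rel 0.0940556011609539 -0.04844449171913199
-5 [ 0.597  -0.0505] bin y -0.021291760768465583 lid xf -0.062495304114452886 tip rel 0.09541067935102472 -0.045803198091335894
-5 [ 0.594 -0.056] bin y -0.026791760768465574 lid xf -0.06663755309879839 tip rel 0.09791990686018782 -0.04006266002358832
-10 [ 0.597  -0.0505] bin y -0.02980581387390019 lid xf -0.056770700959166205 tip rel 0.0990396246606909 -0.03731331446933756
-10 [ 0.594 -0.056] bin y -0.035305813873900194 lid xf -0.06091294994351173 tip rel 0.1010389829425594 -0.03137592729476963
[array([ 7.77, -0.58, -1.48]), np.float64(0.0579)]
```

Run:
```python
from h import *
print(delta([.595,-.053,.12],np.radians(-3)))
```

```text
[array([ 8.77, -0.49, -1.81]), np.float64(0.023)]
```

apply_moves([
  [0,-0.5,-1.8],
  [0,-0.5,-1.8],
  [3.5,-0.5,-1.8],
  [6.5,-0.5,-1.8],
  [8,-0.5,-1.8],
  [8.7,-0.5,-1.8],
  [8.7,-0.5,-1.8],
], yaw=[0.02,0.02,0.02,0.02,0.02,0.02,0.02], gripper=[0,0,0,0,0,0,0])

```text
clock: 10.3
tool_pos: [0.593, -0.0534, 0.1178]
eef_rot: [-0.507, -0.483, 0.517, -0.493]
contact_force: [0.5, -0.1, 0.4]
opening: 0.008
```

Run:
```python
from h import *
s=get_state();print(s["q"].round(3),s["tool_pos"],s["contact_force"])
print(delta([.595,-.053,.0855],np.radians(-3)))
save("w7.png",snapshot("wrist"));save("s7.png",snapshot("scene"))
```

```text
[ 0.21   0.852 -0.367  1.76   0.514  0.628 -0.515] [ 0.59295842 -0.05336473  0.11780928] [ 0.45618231 -0.05568383  0.4003074 ]
[array([ 3.23,  0.2 , -0.11]), np.float64(0.0046)]
```

View pics/w7.png

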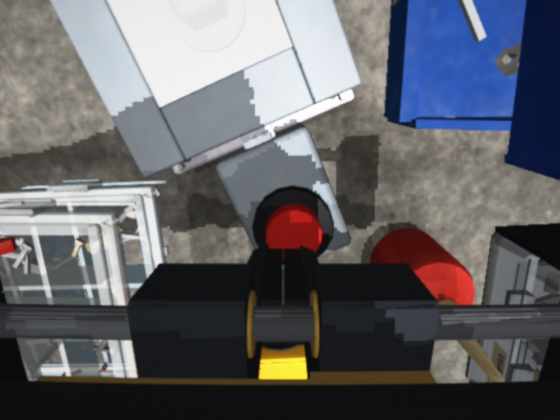

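View pics/s7.png

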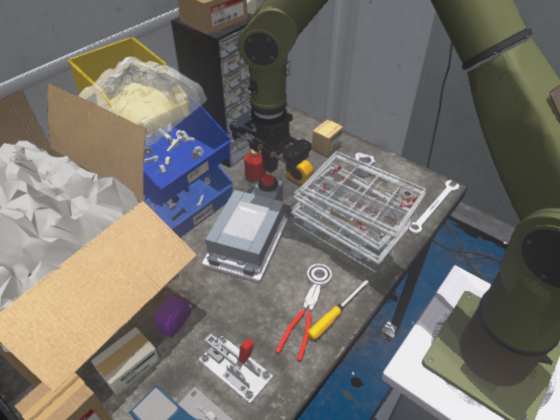

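apply_moves([
  [1.5,0.2,-0.1],
  [2.5,0.2,-0.1],
  [2.9,0.2,-0.1],
  [3.2,0.2,-0.1],
  [3.3,0.2,-0.1],
], yaw=[0,0,0,0,0], gripper=[0,0,0,0,0])

```text
clock: 10.82
tool_pos: [0.5974, -0.0526, 0.0875]
eef_rot: [-0.509, -0.481, 0.515, -0.494]
contact_force: [-1.0, 0.5, 3.0]
opening: 0.005
```

Run:
```python
from h import *
save("s8.png",snapshot("scene"))
s=get_state();print(s["q"].round(3),s["tool_pos"],s["contact_force"])
```

```text
[ 0.192  0.899 -0.338  1.764  0.542  0.57  -0.54 ] [ 0.59736574 -0.05259811  0.08757005] [0.56477933 0.25581365 3.85470797]
```

View pics/s8.png

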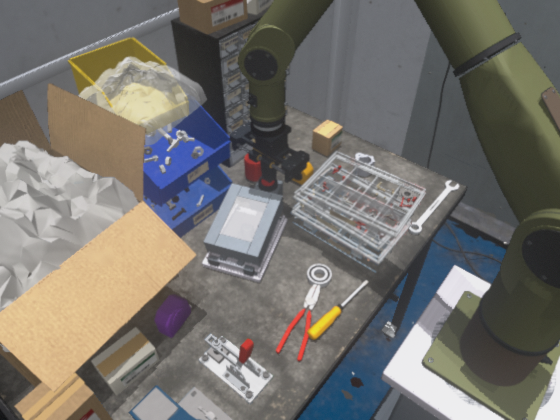

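apply_moves([
  [0.2,0,0],
  [0.3,0,0],
  [0.3,0,0],
  [-1,0,0.3],
], yaw=[0,0,0,0], gripper=[0,0,0,0])

```text
clock: 11.2
tool_pos: [0.5963, -0.0544, 0.0961]
eef_rot: [-0.508, -0.483, 0.515, -0.494]
contact_force: [0.4, -0.5, -0.3]
opening: 0.004
```

Run:
```python
from h import *
save("s9.png",snapshot("scene"))
s=get_state();print(s["q"].round(3),s["tool_pos"],s["contact_force"])
```

```text
[ 0.203  0.882 -0.349  1.759  0.533  0.591 -0.527] [ 0.59780561 -0.05585164  0.09916833] [-0.0503078  -0.19308106  1.35500015]
```

View pics/s9.png

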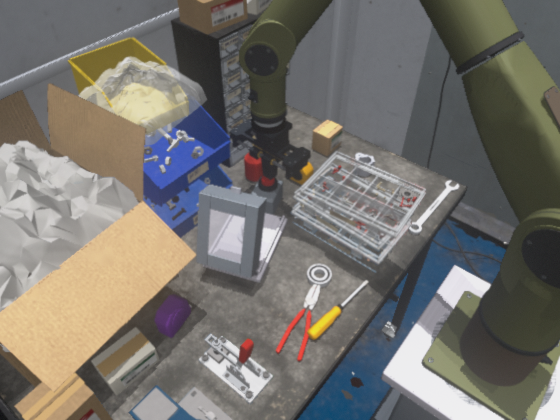

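The lid swung open. I'll retract straight up and look into the fixture.

apply_moves([
  [-4,0,0],
  [-8,0,0],
  [-12,0,0],
  [-15,0,0],
  [-17,0,-1],
  [-17,0,-2],
  [-17,0,-3],
  [-17,0,-3],
], yaw=[0,0,0,0,0,0,0,0], gripper=[70,70,70,70,70,70,70,70])

```text
clock: 11.92
tool_pos: [0.5973, -0.0196, 0.2674]
eef_rot: [-0.508, -0.483, 0.514, -0.495]
contact_force: [-0.2, 0.8, -0.7]
opening: 0.588
```

Run:
```python
from h import *
c=camera_params("wrist");save("w9.png",snapshot("wrist"));print(c["position"],c["orientation"])
for x in spot_point("shaft_seat","wrist"): print(x,onz(x["pixel"],c,.022))
for x in spot_point("jig","wrist"): print(x,onz(x["pixel"],c,.0))
s=get_state();print(s["q"].round(3),s["tool_pos"],s["contact_force"])
save("s10.png",snapshot("scene"));save("t10.png",snapshot("top"))
```

```text
[0.59983148 0.05146391 0.39817883] [ 0.98901651 -0.02192194 -0.00099974  0.14616691]
{'pixel': [232.8, 85.4], 'score': 0.85} [0.54979402 0.07542705 0.022     ]
{'pixel': [234.5, 85.7], 'score': 0.74} [0.54874422 0.07642059 0.        ]
{'pixel': [238.9, 82.7], 'score': 0.67} [0.55391577 0.07936591 0.        ]
[ 0.22   0.663 -0.474  1.631  0.382  0.94  -0.445] [ 0.59717433 -0.02305762  0.2668095 ] [-0.02266555  0.76660556 -0.93998042]
```

View pics/w9.png

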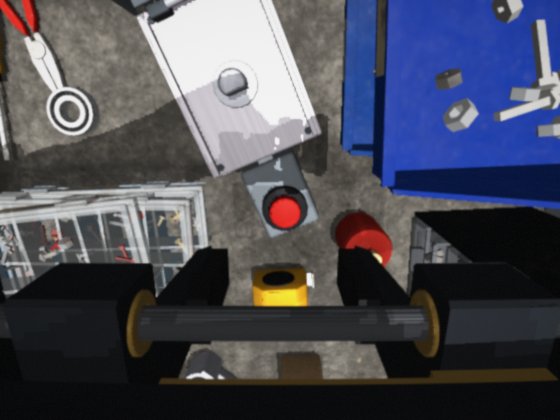

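View pics/s10.png

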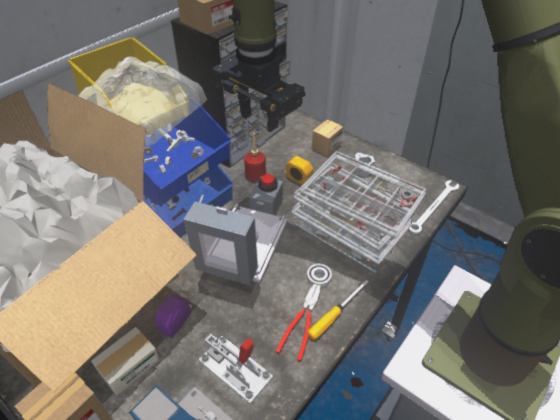

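The lid stands open at its stop (scene view, (222,245)), the tape stands upright at (298,168), and the wrist view shows the shaft at (233,84). Now the cam.

Run:
```python
from h import *
print(delta([.50,-.32,.26],np.radians(54)))
t=camera_params("top")
print("bin front lower",onz((291.6,147.4),t,0),onz((291.6,147.4),t,.1))
def C(p): return (385+(p[0]+.5)/8-.5,195+(p[1]+.5)/8-.5)
for z in(.042,):
  print("bore",onz(C((183,200)),t,z),"tip",onz(C((270,92)),t,z))
```

```text
[array([ 1.29, -8.28, 30.08]), np.float64(-0.9916)]
bin front lower [0.66901558 0.00600796 0.        ] [0.64439676 0.00372309 0.1       ]
bore [ 0.47224028 -0.2986877   0.042     ] tip [ 0.50785247 -0.32738692  0.042     ]
```

Run:
```python
from h import *
print(delta([.473,-.298,.25],np.radians(54)))
```

```text
[array([  2.23, -11.09,  27.99]), np.float64(-0.9916)]
```

apply_moves([
  [0.5,-1.5,3.5],
  [0.8,-3,7.2],
  [1.2,-4.5,11],
  [1.6,-6,14.8],
  [2,-7.5,18.5],
  [2.2,-9,22],
  [2.2,-10.5,26],
  [2.2,-11.1,28],
  [2.2,-11.1,28],
  [2.2,-11.1,28],
], yaw=[-0.12,-0.24,-0.36,-0.48,-0.6,-0.72,-0.84,-0.95,-0.99,-0.99], gripper=[80,80,80,80,80,80,80,80,80,80])

```text
clock: 13.0
tool_pos: [0.4712, -0.3008, 0.2493]
eef_rot: [0.214, 0.669, -0.227, 0.675]
contact_force: [-0.5, -0.1, 0.3]
opening: 0.798
```

Run:
```python
from h import *
s=get_state();print(s["q"].round(3),s["tool_pos"])
c=camera_params("wrist");save("w11.png",snapshot("wrist"))
for x in spot_point("cam_mid","wrist"): print(x,onz(x["pixel"],c,.021))
for x in spot_point("cam","wrist"): print(x,onz(x["pixel"],c,0))
```

```text
[ 0.924  0.694 -0.772  1.767  0.617  0.928  0.82 ] [ 0.47122087 -0.30077609  0.24927728]
{'pixel': [289.6, 180.9], 'score': 0.7} [ 0.47703341 -0.30117998  0.021     ]
{'pixel': [291.5, 174.8], 'score': 0.79} [ 0.47619672 -0.29776714  0.        ]
```

View pics/w11.png

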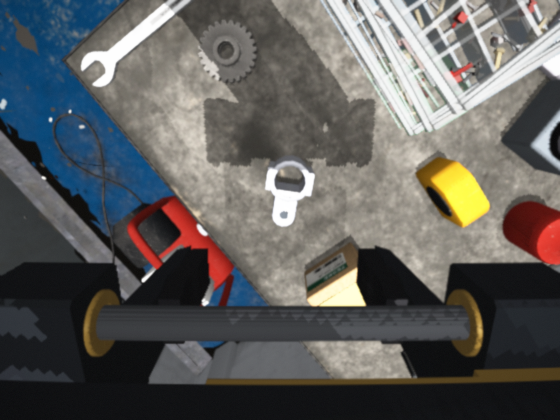

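Run:
```python
import cv2
im=cv2.imread("pics/w11.png")
cv2.imwrite("pics/c11.png",cv2.resize(im[145:235,245:335],None,fx=6.6,fy=6.6,interpolation=cv2.INTER_CUBIC))
```

```text
(no output)
```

View pics/c11.png

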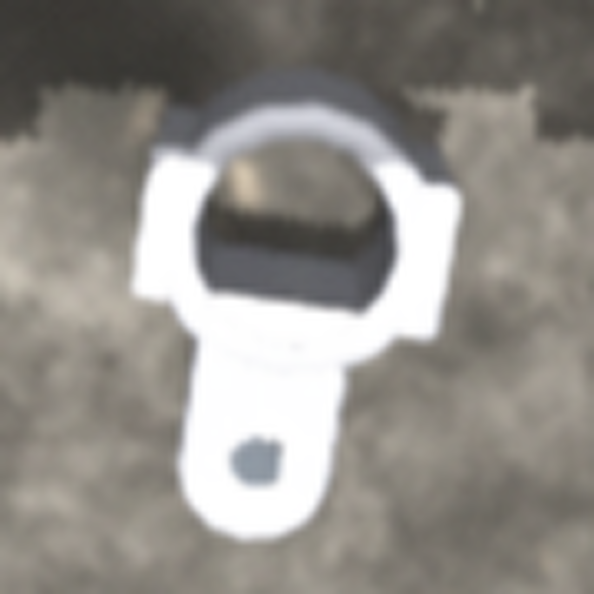

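```bash
cat > camfit.py <<'E'
from h import *
E
python3 - <<'E'
from h import *
c=camera_params("wrist")
C=lambda p:(245+(p[0]+.5)/6.6-.5,145+(p[1]+.5)/6.6-.5)
q=np.array([onz(C(p),c,.042)[:2] for p in((160,150),(133,298),(460,190),(438,338))])
print(q.mean(0),"dims",np.linalg.norm((q[0]+q[1]-q[2]-q[3])/2),np.linalg.norm((q[1]+q[3]-q[0]-q[2])/2))
y=(q[2]+q[3]-q[0]-q[1])/2; x=(q[1]+q[3]-q[0]-q[2])/2
print("y dir",np.degrees(np.arctan2(y[1],y[0])),"x dir",np.degrees(np.arctan2(x[1],x[0])))
f=np.array([onz(C(p),c,.042)[:2] for p in((212,297),(365,313))]);d=f[1]-f[0];print("flat dir",np.degrees(np.arctan2(d[1],d[0])),np.linalg.norm(d))
# lobe: tip and hole z .042
h=onz(C((257,462)),c,.042)[:2];t=onz(C((252,540)),c,.042)[:2]
m=q.mean(0);print("hole dir",np.degrees(np.arctan2(*(h-m)[::-1])),np.linalg.norm(h-m),"tip",np.linalg.norm(t-m))
phi=np.radians(np.degrees(np.arctan2(y[1],y[0])))
print(delta([m[0],m[1],.028],phi))
E
```

```text
[ 0.47664302 -0.29543565] dims 0.04758165333677345 0.023825078806644116
y dir 46.452638160082756 x dir -44.92720477690482
flat dir 48.01714211570632 0.024166824254650058
hole dir -46.165203889919795 0.03612681862832162 tip 0.049362988069324425
[array([22.21,  0.63, -0.17]), np.float64(0.1302)]
```

The cam is seen from above at (290,182), with hub dimensions 47.6 × 23.8 mm that match the data. Its lobe lies low and points at -44°, so the jaw goes to 46°. The gear at (228,50), the tape at (452,192) and the carton at (335,278) are clear.

apply_moves([
  [3,0.6,-0.2],
  [7,0.6,-0.2],
  [11,0.6,-0.2],
  [14,0.6,-0.2],
  [14,0.6,-0.2],
], yaw=[0.1,0.13,0.13,0.13,0.13], gripper=[80,80,80,80,80])

```text
clock: 13.57
tool_pos: [0.473, -0.2916, 0.1052]
eef_rot: [0.256, 0.656, -0.267, 0.658]
contact_force: [-0.5, 0.2, 0.8]
opening: 0.798
```

Run:
```python
from h import *
s=get_state();print(s["q"].round(3),s["tool_pos"])
c=camera_params("wrist");im=snapshot("wrist");save("w12.png",im)
print(delta([.4766,-.2954,.028],np.radians(46.4)))
print(proj([[.4766,-.2954,.042],[.4766,-.2954,.0]],c))
```

```text
[ 0.789  0.874 -0.568  1.884  0.811  0.631  0.51 ] [ 0.47302993 -0.29156061  0.10520251]
[array([ 8.01, -0.01,  0.28]), np.float64(0.0033)]
[[285.07057065 237.19515371]
 [285.56956721 216.5962504 ]]
```

View pics/w12.png

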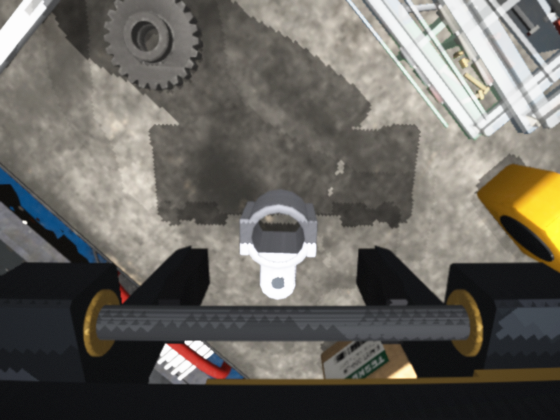

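Run:
```python
import cv2
im=cv2.imread("pics/w12.png")
cv2.imwrite("pics/c12.png",cv2.resize(im[180:310,215:345],None,fx=4.6,fy=4.6,interpolation=cv2.INTER_CUBIC))
```

```text
(no output)
```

View pics/c12.png

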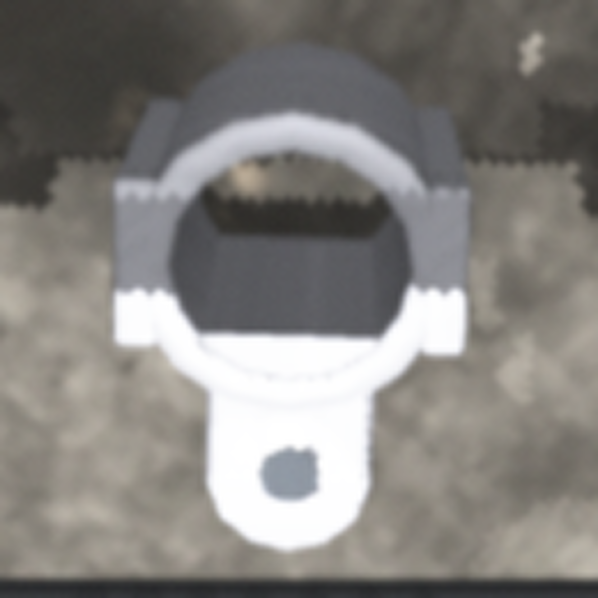

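Run:
```python
from h import *
c=camera_params("wrist")
C=lambda p:(215+(p[0]+.5)/4.6-.5,180+(p[1]+.5)/4.6-.5)
q=np.array([onz(C(p),c,.042)[:2] for p in((116,180),(116,343),(468,190),(468,353))])
m=q.mean(0);y=(q[2]+q[3]-q[0]-q[1])/2; x=(q[1]+q[3]-q[0]-q[2])/2
print(m,np.linalg.norm(y),np.linalg.norm(x),np.degrees(np.arctan2(y[1],y[0])),np.degrees(np.arctan2(x[1],x[0])))
print(delta([m[0],m[1],.028],np.arctan2(y[1],y[0])))
```

```text
[ 0.47668001 -0.30025929] 0.04812964257170598 0.023852707909109764 45.21278239137258 -43.592094973708406
[array([ 8.02, -0.36,  0.62]), np.float64(0.024)]
```

apply_moves([
  [2.5,-0.3,0.3],
  [5,-0.3,0.5],
  [7,-0.3,0.5],
  [7.7,-0.3,0.5],
  [8,-0.3,0.5],
  [8,-0.3,0.5],
  [8,-0.3,0.5],
], yaw=[0.02,0.02,0.02,0.02,0.02,0.02,0.02], gripper=[80,80,80,80,80,80,80])

```text
clock: 14.2
tool_pos: [0.4775, -0.2991, 0.0299]
eef_rot: [0.262, 0.651, -0.274, 0.658]
contact_force: [-0.7, -0.4, 0.1]
opening: 0.802
```

Run:
```python
from h import *
s=get_state();print(s["q"].round(3),s["tool_pos"],s["contact_force"]);print(R.from_quat(s["eef_rot"]).as_matrix()[:,0])
save("w13.png",snapshot("wrist"))
print(delta([.4767,-.300,.028],np.radians(46)))
```

```text
[ 0.731  0.989 -0.452  1.884  0.935  0.49   0.394] [ 0.4775459 -0.2991447  0.0299285] [-0.71854389 -0.3844883   0.10684281]
[ 0.00230758 -0.01835719 -0.99982883]
[array([ 0.19, -0.11, -0.  ]), np.float64(-0.0097)]
```

View pics/w13.png

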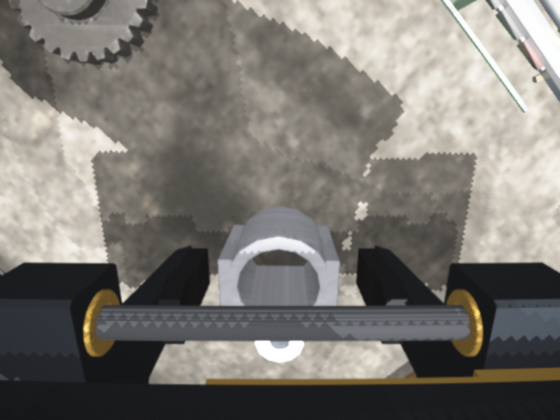

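apply_moves([
  [0.1,-0.1,0],
  [0.1,-0.1,0],
  [0.1,-0.1,0],
  [0.1,-0.1,0],
  [0.1,-0.1,0],
  [0.1,-0.1,0],
], yaw=[0,0,0,0,0,0], gripper=[40,40,40,40,40,40], force=40)

```text
clock: 14.75
tool_pos: [0.4768, -0.3003, 0.0293]
eef_rot: [0.262, 0.651, -0.274, 0.658]
contact_force: [-1.1, 0.0, 5.8]
opening: 0.537
```

Run:
```python
from h import *
s=get_state();print(s["q"].round(3),s["tool_pos"],s["contact_force"],s["opening"]);print(R.from_quat(s["eef_rot"]).as_matrix().round(4))
```

```text
[ 0.732  0.989 -0.45   1.885  0.937  0.488  0.394] [ 0.47679836 -0.30026165  0.02930767] [-1.14216993  0.04261025  5.76875473] 0.536823095372208
[[ 0.0025  0.702   0.7122]
 [-0.019   0.7121 -0.7018]
 [-0.9998 -0.0117  0.0151]]
```

apply_moves([
  [-1,0,0],
  [-4,0,0],
  [-8,0,0],
  [-12,0,0],
  [-16,0,0],
  [-20,0,0],
  [-23,0,0],
  [-23,0,0],
  [-23,0,0],
], yaw=[0,0,0,0,0,0,0,0,0], gripper=[40,40,40,40,40,40,40,40,40])

```text
clock: 15.5
tool_pos: [0.4765, -0.2959, 0.2608]
eef_rot: [0.262, 0.65, -0.274, 0.659]
contact_force: [1.0, -0.6, -3.0]
opening: 0.537
```

Run:
```python
from h import *
s=get_state();print(s["q"].round(3),s["tool_pos"],s["contact_force"],s["opening"]);print(R.from_quat(s["eef_rot"]).as_matrix().round(4))
im=snapshot("wrist");save("w14.png",im)
print(delta([.545,.06,.26],np.radians(20)))
```

```text
[ 0.899  0.673 -0.746  1.75   0.577  0.937  0.703] [ 0.4765175  -0.29591737  0.26076735] [ 1.00812343 -0.63528107 -3.02101852] 0.5367077239873119
[[ 0.0048  0.7019  0.7122]
 [-0.0204  0.7122 -0.7017]
 [-0.9998 -0.0111  0.0177]]
[array([ -0.78,  30.24, -20.01]), np.float64(0.4438)]
```

View pics/w14.png

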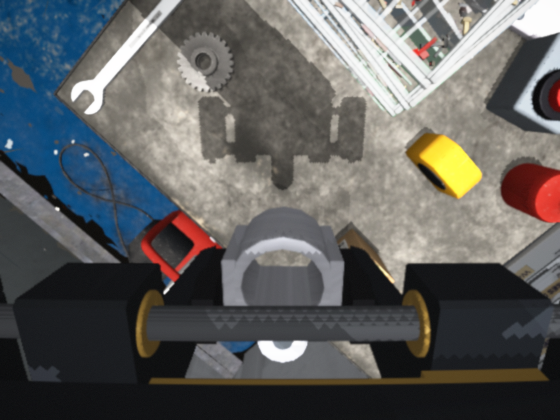

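The cam is held straight: its hub spans columns 223–343, centred on the fingers. I'll move to just on the button side of the shaft to measure the shaft with the same camera.

Run:
```python
from h import *
print(delta([.564,.04,.26],np.radians(20)))
```

```text
[array([ -0.74,  30.14, -17.25]), np.float64(0.4438)]
```

apply_moves([
  [-0.7,3.5,-2],
  [-0.7,7,-4],
  [-0.7,10.5,-6],
  [-0.7,14,-8],
  [-0.7,17.5,-10],
  [-0.7,21,-12],
  [-0.7,24.5,-14],
  [-0.7,28,-16],
  [-0.7,30.1,-17.2],
  [-0.7,30.1,-17.2],
], yaw=[0.05,0.1,0.15,0.2,0.25,0.3,0.35,0.4,0.44,0.44], gripper=[40,40,40,40,40,40,40,40,40,40])

```text
clock: 16.38
tool_pos: [0.5635, 0.0477, 0.2579]
eef_rot: [0.398, 0.579, -0.406, 0.584]
contact_force: [-0.6, 1.0, -1.6]
opening: 0.539
```

apply_moves([
  [0,0,0],
  [0,0,0],
], yaw=[0,0], gripper=[40,40])

```text
clock: 16.55
tool_pos: [0.562, 0.048, 0.2558]
eef_rot: [0.396, 0.581, -0.406, 0.583]
contact_force: [0.4, -0.2, -3.0]
opening: 0.542
```

Run:
```python
from h import *
s=get_state();print(s["q"].round(3),s["tool_pos"],s["contact_force"],s["opening"]);print(R.from_quat(s["eef_rot"]).as_matrix().round(4))
c=camera_params("wrist");im=snapshot("wrist");save("w15.png",im)
for x in spot_point("shaft_seat","wrist"): print(x,onz(x["pixel"],c,.022))
s=get_state();print(s["tool_pos"])
```

```text
[ 0.174  0.657 -0.593  1.731  0.463  0.906 -0.255] [0.56202572 0.04796876 0.25582522] [ 0.39119483 -0.21149858 -2.9543436 ] 0.5420906994552542
[[-0.0055  0.9345  0.3559]
 [-0.0137  0.3559 -0.9344]
 [-0.9999 -0.01    0.0108]]
{'pixel': [287.0, 148.3], 'score': 0.8} [0.55283197 0.07640651 0.022     ]
[0.56261508 0.04601945 0.25661541]
```

View pics/w15.png

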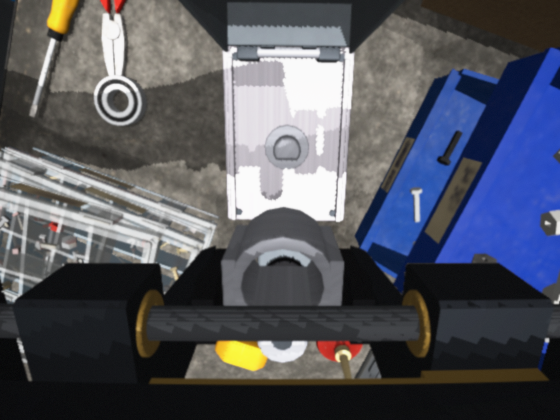

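Run:
```python
import cv2
im=cv2.imread("pics/w15.png")
cv2.imwrite("pics/c15.png",cv2.resize(im[110:185,250:325],None,fx=8,fy=8,interpolation=cv2.INTER_CUBIC))
```

```text
(no output)
```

View pics/c15.png

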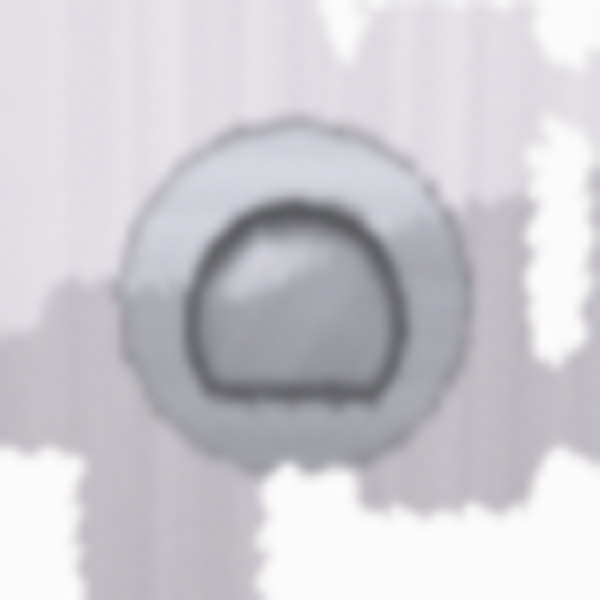

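Run:
```python
from h import *
c=camera_params("wrist");s=get_state();print(s["tool_pos"])
C=lambda p:(250+(p[0]+.5)/8-.5,110+(p[1]+.5)/8-.5)
xf=np.array([np.cos(np.radians(110)),np.sin(np.radians(110)),0]);yf=np.array([-xf[1],xf[0],0])
a=onz(C((294,297)),c,.022);print("seat",a)
l=onz(C((187,320)),c,.047);r=onz(C((406,320)),c,.047);print("shaft lr mid",(l+r)/2,np.linalg.norm(l-r))
f=onz(C((292,396)),c,.047);print("flat->axis",f+xf*.009)
print("flat inner top .05 ->axis (6mm)",onz(C((292,385)),c,.05)+xf*.006)
# seat direction: base rails in w15: left rail edges (233,215)->(229,50) ; right (341,215)->(350,50)
Rt=R.from_quat(s["eef_rot"]).as_matrix()
for P in (a,(l+r)/2): print("tool coords",(Rt.T@(P-s["tool_pos"]))*100)
# base front edge & long axis yaw
u=onz((229,217),c,.014);v=onz((347,220),c,.014);d=v-u;print("front edge dir",np.degrees(np.arctan2(d[1],d[0])),np.linalg.norm(d))
```

```text
[0.56261508 0.04601945 0.25661541]
seat [0.55265334 0.07544379 0.022     ]
shaft lr mid [0.5530019  0.07538826 0.047     ] 0.027542899167770137
flat->axis [0.55281159 0.07469865 0.047     ]
flat inner top .05 ->axis (6mm) [0.55319272 0.0735756  0.05      ]
tool coords [23.41928209  0.31364797 -3.3960317 ]
tool coords [20.91951939  0.32219685 -3.34746129]
front edge dir 19.37627637883265 0.13824054845626052
```

Run:
```python
from h import *
import pickle
for i in range(3):
    s=get_state();c=camera_params("wrist");im=snapshot("wrist");print(s["tool_pos"],s["qd"].round(3).max())
pickle.dump((s,c,im),open("m16.pkl","wb"))
save("c16.png",cv2.resize(im[110:185,250:325],None,fx=8,fy=8,interpolation=cv2.INTER_CUBIC))
```

```text
[0.56261508 0.04601945 0.25661541] 0.016
[0.56290555 0.04576102 0.25701033] 0.008
[0.56312168 0.04575274 0.25730321] 0.002
```

View pics/c16.png

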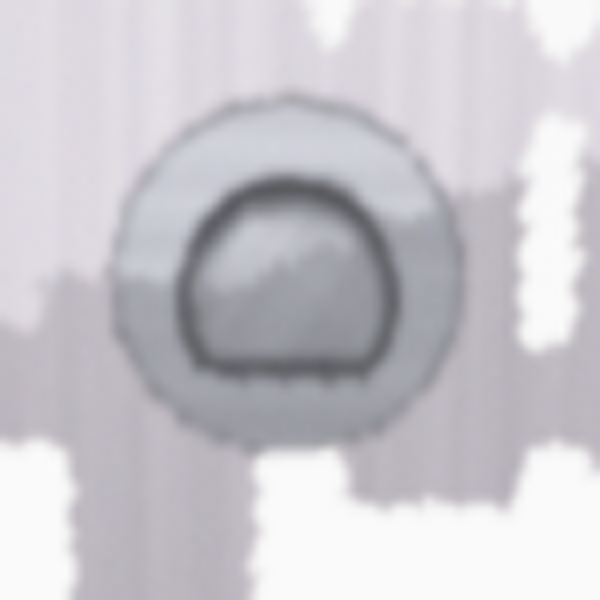

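Run:
```python
from h import *
import pickle
s,c,im=pickle.load(open("m16.pkl","rb"))
C=lambda p:(250+(p[0]+.5)/8-.5,110+(p[1]+.5)/8-.5)
xf=np.array([np.cos(np.radians(110)),np.sin(np.radians(110)),0]);yf=np.array([-xf[1],xf[0],0])
a=onz(C((286.5,271)),c,.022);print("seat",a)
l=onz(C((180,300)),c,.047);r=onz(C((399,300)),c,.047);m=(l+r)/2;print("lr mid",m,np.linalg.norm(l-r))
f=onz(C((287,374)),c,.047);print("flat->axis",f+xf*.009)
Rt=R.from_quat(s["eef_rot"]).as_matrix()
for P in (a,f+xf*.009): print("tool coords",(Rt.T@(P-s["tool_pos"]))*100)
# seat circle check top/bottom
print(np.linalg.norm(onz(C((286,92)),c,.022)-onz(C((286,450)),c,.022)))
```

```text
seat [0.55140554 0.07808838 0.022     ]
lr mid [0.55218373 0.07715992 0.047     ] 0.027543456364006347
flat->axis [0.55211751 0.07680813 0.047     ]
tool coords [23.48361771  0.21364578 -3.73880937]
tool coords [20.98557754  0.21690475 -3.56204919]
0.04769655511583642
```

Run:
```python
from h import *
import pickle
s,c,im=pickle.load(open("m16.pkl","rb"))
im=im.copy()
Rt=R.from_quat(s["eef_rot"]).as_matrix()
big=cv2.resize(im[195:375,200:365],None,fx=3.3,fy=3.3,interpolation=cv2.INTER_CUBIC)
big=np.clip(big.astype(float)*1.6,0,255).astype(np.uint8)
big2=big.copy()
def tp(P): return proj(np.array(P)@Rt.T+s["tool_pos"],c)
def dr(P,col):
    q=tp(P); q=(q-[200,195])*3.3+1.2
    cv2.polylines(big2,[q.astype(np.int32).reshape(-1,1,2)],False,col,1)
for zo,col in((0,(0,255,0)),(-.003,(255,0,0)),(.003,(0,0,255))):
    xt=-.0127
    # cam +x(lobe) is along tool +z (camera is opposite)
    t=np.linspace(0,2*np.pi,80)
    dr(np.c_[0*t+xt,.016*np.cos(t),.016*np.sin(t)+zo],col)
    dr(np.c_[0*t+xt,.022*np.cos(t),.022*np.sin(t)+zo],col)
    dr([[xt,-.024,-.012+zo],[xt,-.024,.012+zo]],col);dr([[xt,.024,-.012+zo],[xt,.024,.012+zo]],col)
    print(zo,tp([[xt,-.024,-.012+zo],[xt,.024,-.012+zo],[xt+.042,-.024,-.012+zo],[xt,0,-.022+zo]]).round(1).tolist())
save("c17.png",big);save("c17b.png",big2)
```

```text
0 [[221.9, 265.1], [345.6, 265.3], [236.3, 229.2], [283.8, 241.2]]
-0.003 [[221.5, 258.0], [346.0, 258.2], [236.1, 223.6], [283.8, 233.8]]
0.003 [[222.3, 272.2], [345.1, 272.3], [236.6, 234.7], [283.7, 248.5]]
```

View pics/c17.png

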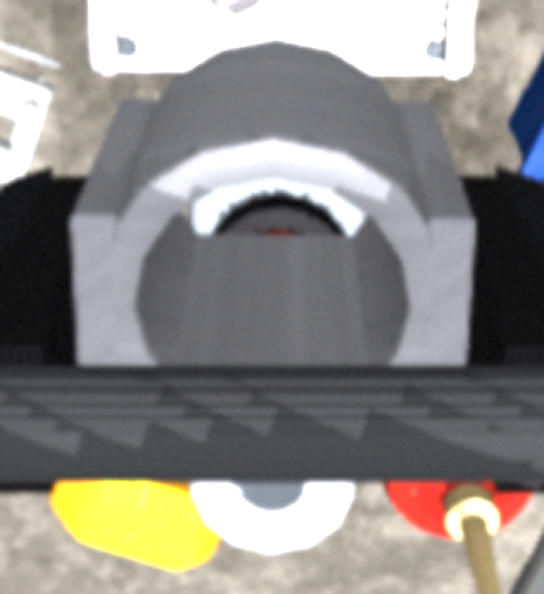

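View pics/c17b.png

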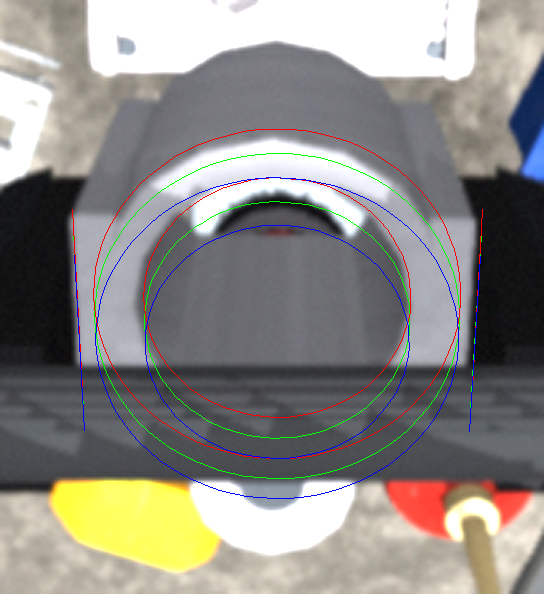

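Run:
```python
from h import *
t=camera_params("top");s=camera_params("scene")
T0=snapshot("top");S0=snapshot("scene")
save("c18.png",np.hstack([cv2.resize(T0[90:160,200:310],None,fx=4,fy=4,interpolation=cv2.INTER_CUBIC)[:280],cv2.resize(S0[115:255,140:250],None,fx=3,fy=3,interpolation=cv2.INTER_CUBIC)[:280]]))
save("c19.png",cv2.resize(S0[110:260,140:290],None,fx=4,fy=4,interpolation=cv2.INTER_CUBIC))
P=tri([((291.6,147.4),t),((231.7,181.5),s)]);print(P,proj(P,t)-[291.6,147.4],proj(P,s)-[231.7,181.5])
```

```text
[0.65540036 0.00731651 0.07326982] [[-1.13033088 -1.69812335]] [[2.16241039 0.43102486]]
```

View pics/c18.png

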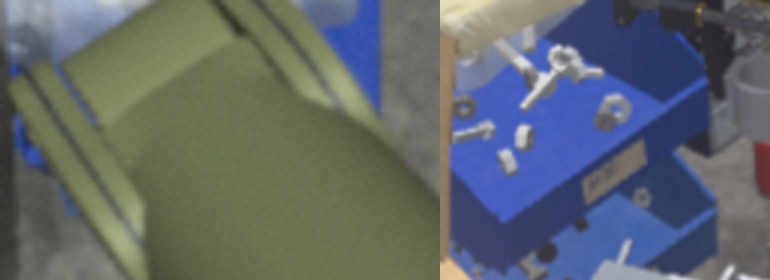

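View pics/c19.png

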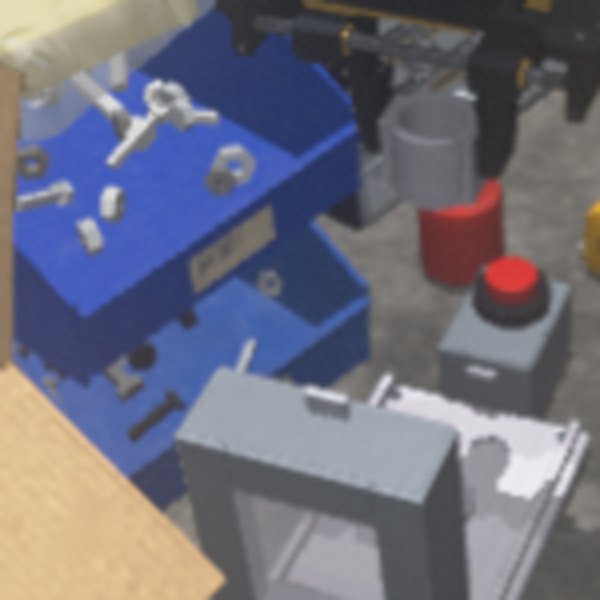

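Run:
```python
from h import *
import pickle
s,c,im=pickle.load(open("m16.pkl","rb"))
Rt=R.from_quat(s["eef_rot"]).as_matrix();print(Rt[:,0])
for d in([16,.255,-3.45],[20.55,.255,-3.5]):print("target",s["tool_pos"]+Rt@np.array(d)/100)
n=get_state();print(n["tool_pos"], delta(s["tool_pos"]+Rt@np.array([16,.255,-3.45])/100,np.radians(19.9)))
```

```text
[-0.0023789  -0.01451785 -0.99989178]
target [0.55298701 0.07661724 0.09686187]
target [0.55270281 0.07642466 0.05136042]
[0.56349926 0.04652478 0.25789506] [array([16.06,  0.17, -3.39]), np.float64(0.0129)]
```

apply_moves([
  [0,0.2,-1.5],
  [0,0.2,-3.4],
  [3,0.2,-3.4],
  [6,0.2,-3.4],
  [9,0.2,-3.4],
  [12,0.2,-3.4],
  [14,0.2,-3.4],
  [15.5,0.2,-3.4],
  [16,0.2,-3.4],
  [16,0.2,-3.4],
], yaw=[0.01,0.01,0.01,0.01,0.01,0.01,0.01,0.01,0.01,0.01], gripper=[40,40,40,40,40,40,40,40,40,40])

```text
clock: 17.73
tool_pos: [0.5527, 0.0764, 0.0965]
eef_rot: [0.401, 0.577, -0.41, 0.581]
contact_force: [0.8, -0.4, -2.2]
opening: 0.545
```

Run:
```python
from h import *
for i in range(4):
    im=snapshot("wrist")
s=get_state();print(s["q"].round(3),s["tool_pos"],s["contact_force"],s["opening"]);print(R.from_quat(s["eef_rot"]).as_matrix().round(4))
save("w20.png",im);S=snapshot("scene");save("s20.png",cv2.resize(S[110:260,180:330],None,fx=4,fy=4,interpolation=cv2.INTER_CUBIC))
print(delta([.5528,.0765,.0513],np.radians(19.8)))
```

```text
[ 0.018  0.861 -0.421  1.875  0.66   0.553 -0.501] [0.55412396 0.07703943 0.09871144] [ 0.66627986 -0.44360071 -2.44574484] 0.540146645240144
[[ 0.0013  0.9394  0.3428]
 [-0.0131  0.3428 -0.9393]
 [-0.9999 -0.0033  0.0127]]
[array([ 4.74, -0.12, -0.06]), np.float64(0.0043)]
```

View pics/w20.png

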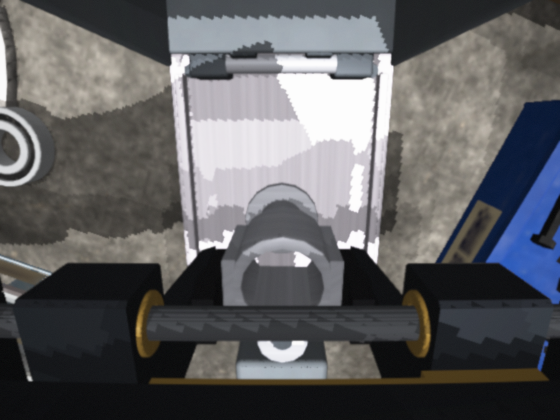

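View pics/s20.png

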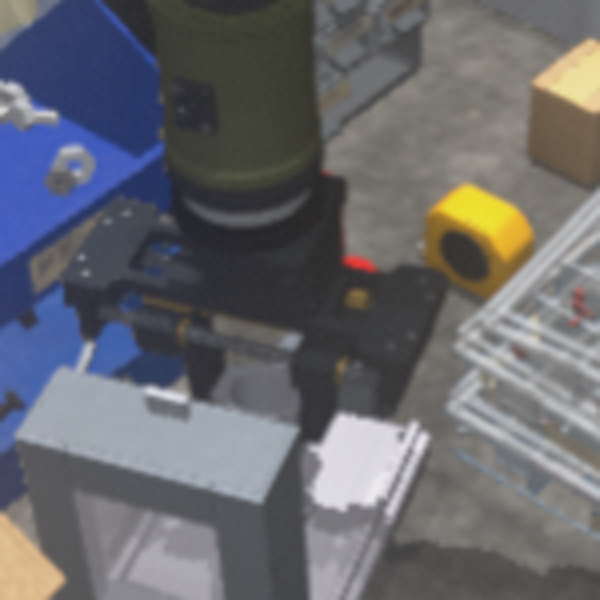

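The cam is over the seat: the seat ring spans columns 248–317 and the hub is centred at 282. I'll lower it gently.

apply_moves([
  [0.8,-0.1,-0.1],
  [1.4,-0.1,-0.1],
  [1.8,-0.1,-0.1],
  [2.1,-0.1,-0.1],
  [2.4,-0.1,-0.1],
  [2.6,-0.1,-0.1],
], yaw=[0,0,0,0,0,0], gripper=[40,40,40,40,40,40])

```text
clock: 18.48
tool_pos: [0.5531, 0.0764, 0.0723]
eef_rot: [0.402, 0.576, -0.409, 0.583]
contact_force: [0.5, -1.2, -0.7]
opening: 0.537
```

Run:
```python
from h import *
for i in range(2):
    im=snapshot("wrist")
s=get_state();print(s["tool_pos"],s["contact_force"],s["moment"],s["opening"]);save("w21.png",im)
print(delta([.5528,.0765,.0513],np.radians(19.8)))
```

```text
[0.55288976 0.07639616 0.07219055] [ 1.61805565 -2.28098023 -3.19400106] [-0.5452111  -0.32734181 -0.001292  ] 0.5406202932389692
[array([ 2.09,  0.  , -0.04]), np.float64(0.0038)]
```

View pics/w21.png

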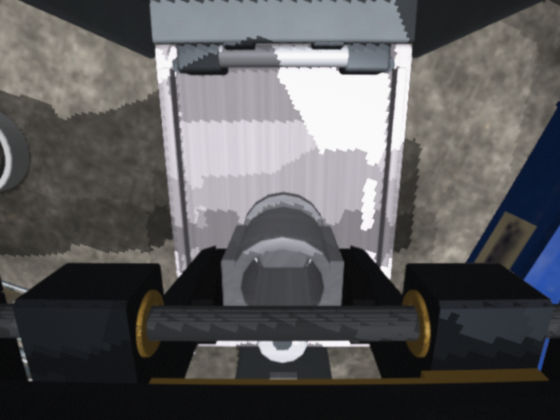

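The underside is already about 7 mm below the shaft top with no upward force, so the bore is on the shaft. Continuing.

apply_moves([
  [0.5,0,0],
  [1,0,0],
  [1.4,0,0],
  [1.7,0,0],
  [1.9,0,0],
  [2,0,0],
  [2.1,0,0],
], yaw=[0,0,0,0,0,0,0], gripper=[40,40,40,40,40,40,40])

```text
clock: 19.17
tool_pos: [0.5528, 0.0762, 0.0514]
eef_rot: [0.401, 0.576, -0.41, 0.582]
contact_force: [-2.5, -1.4, 10.6]
opening: 0.543
```

Run:
```python
from h import *
for i in range(2):
    im=snapshot("wrist")
s=get_state();print(s["tool_pos"],s["contact_force"],s["moment"],s["opening"]);save("w22.png",im)
print(delta([.5528,.0765,.0513],np.radians(19.8)))
```

```text
[0.55276908 0.07622315 0.05144767] [ 0.1064808  -1.14732628  0.26650225] [-0.17209728  0.1045246  -0.03307342] 0.5419696147584374
[array([ 0.01,  0.01, -0.03]), np.float64(0.0039)]
```

View pics/w22.png

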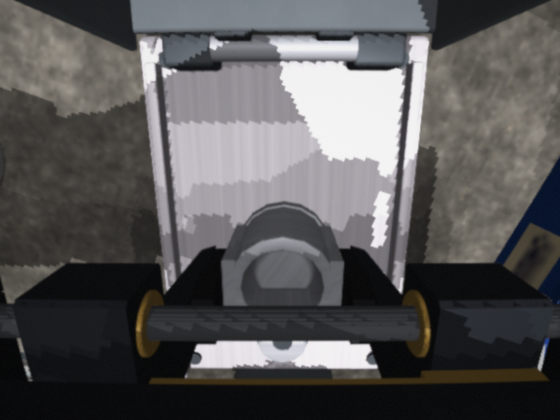

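The shaft shows inside the bore at (283,275), and the height is 0.0514 against a predicted 0.0513 with a brief 10 N contact. I'll give a slight push down, release and rise.

apply_moves([
  [0.1,0,0],
  [0.1,0,0],
  [0.05,0,0],
  [0,0,0],
  [0,0,0],
  [0,0,0],
], yaw=[0,0,0,0,0,0], gripper=[40,40,58,66,70,70])

```text
clock: 19.77
tool_pos: [0.5529, 0.0765, 0.0515]
eef_rot: [0.402, 0.576, -0.409, 0.582]
contact_force: [0.2, -0.6, -0.0]
opening: 0.697
```

apply_moves([
  [-0.5,0,0],
  [-1.5,0,0],
  [-3,0,0],
  [-6,0,0],
  [-10,0,0],
  [-14,0,0],
  [-18,0,0],
  [-21,0,1.5],
  [-21,0,3],
  [-21,0,4],
], yaw=[0,0,0,0,0,0,0,0,0,0], gripper=[70,70,70,70,70,70,70,70,70,70])

```text
clock: 20.6
tool_pos: [0.5677, 0.0408, 0.265]
eef_rot: [0.403, 0.574, -0.409, 0.584]
contact_force: [0.1, -1.0, -1.1]
opening: 0.703
```

Run:
```python
from h import *
for i in range(4):
    s=get_state();c=camera_params("wrist");im=snapshot("wrist")
print(s["tool_pos"],s["contact_force"],s["opening"]);save("w23.png",im)
save("c23.png",cv2.resize(im[90:215,225:350],None,fx=4.8,fy=4.8,interpolation=cv2.INTER_CUBIC))
save("s23.png",snapshot("scene"));save("t23.png",snapshot("top"))
import pickle;pickle.dump((s,c,im),open("m23.pkl","wb"))
```

```text
[0.56561624 0.04082485 0.26125297] [-0.27897961  0.4748765   0.34398866] 0.700345100196638
```

View pics/w23.png

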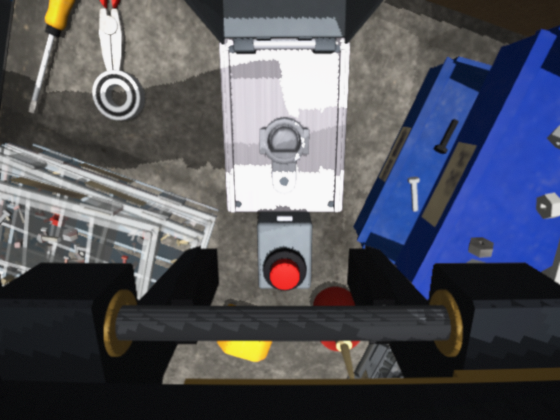

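View pics/c23.png

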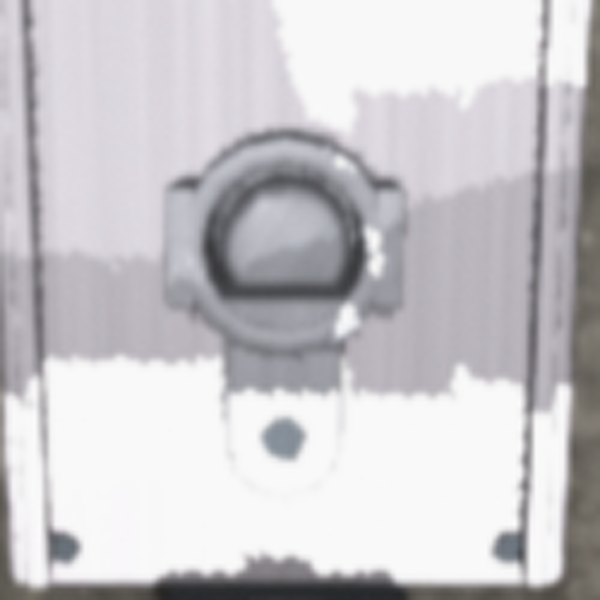

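View pics/s23.png

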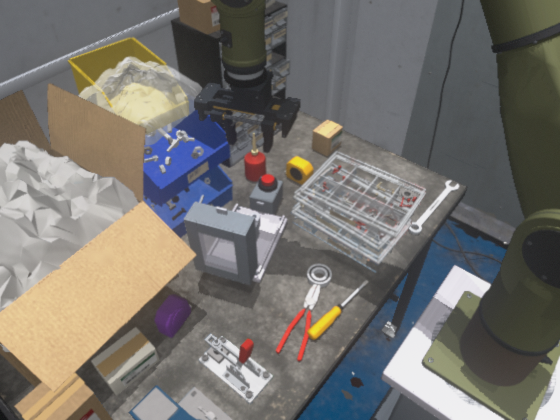

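Run:
```python
from h import *
a=cv2.imread("pics/scene0.png").astype(int);b=cv2.imread("pics/s23.png").astype(int)
def shift(n,x0,y0,x1,y1):
    A=cv2.cvtColor(a[y0:y1,x0:x1].astype(np.uint8),6).astype(np.float32);B=cv2.cvtColor(b[y0:y1,x0:x1].astype(np.uint8),6).astype(np.float32)
    print(n,cv2.phaseCorrelate(A,B,cv2.createHanningWindow((x1-x0,y1-y0),cv2.CV_32F)),abs(A-B).mean())
shift("carton",300,112,350,162);shift("can",236,135,266,175);shift("gear",385,170,430,225)
```

```text
carton ((-0.049320669520600546, 0.023748255664880702), 0.9367536117553711) 3.196206
can ((-0.08524285740911708, -0.03238685766724814), 0.9582674737771352) 2.2040577
gear ((0.4800476340038351, 0.033811551957700914), 0.9842654653831765) 9.303434
```

View pics/t23.png

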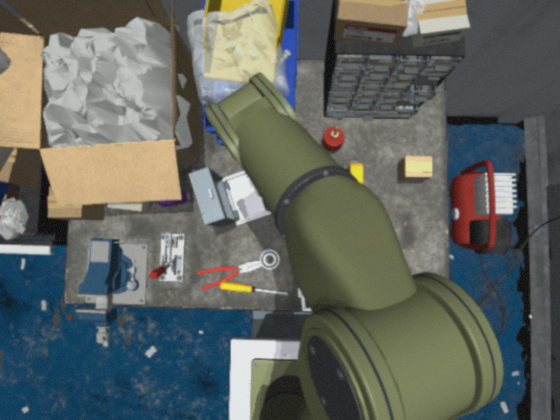

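Run:
```python
import cv2,numpy as np
a=cv2.imread("pics/scene0.png");b=cv2.imread("pics/s23.png")
cv2.imwrite("pics/c24.png",np.hstack([cv2.resize(i[165:225,375:435],None,fx=6,fy=6,interpolation=cv2.INTER_CUBIC) for i in(a,b)]))
```

```text
(no output)
```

View pics/c24.png

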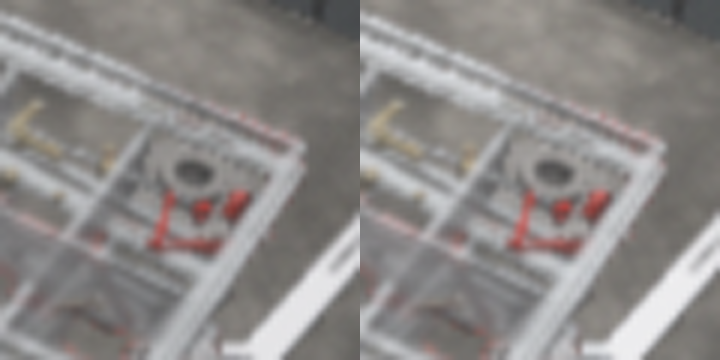

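The gear sits in the same place in both crops; the brightness change comes from the arm's shadow. Tape, lid, carton and can are all as wanted, and the robot is clear of everything.

```bash
python3 -c "
from plant import *
s=get_state();print(s['clock'],s['contact_force']);print(finish_job())"
```

```text
20.9 [ 0.25577214 -0.00094734  0.2148266 ]
the job is handed in; nothing more can be done
None
```

The fixture is loaded and the job was handed in at 20.9 s. I moved the yellow tape from the lid to the bench at about (0.587, -0.166), standing upright. Then I pressed the red button so the lid sprang open, and put the cam on the shaft with its lobe toward the button. After that I released it and drew back clear of everything.

**Last checks:**
- **Cam:** it came down to the predicted height (tool at 0.0514 m against 0.0513 m) with a short contact of about 10 N. The last pictures show it round the shaft with the lobe toward the button.
- **Lid and tape:** the lid is open and the tape is upright.
- **Carton and oil can:** they have not moved (under 0.1 pixel).

**What went wrong or disagreed:**
- **Bin contact:** while turning for the button, the wrist force reached about 25 N, under the 40 N limit. I took this to be the gripper body touching the fixed blue bin, backed off, and pressed at a different angle.
- **Gear reading:** the image comparison gave a 0.5 pixel shift for the loose gear. In close crops it sits in the same place among its neighbours. The gripper passed well clear of the gear, so I put this down to the arm's shadow.
- **Shaft position:** the fixed cameras and the wrist camera differed by about 1 to 2 mm. I used the wrist reading, and the cam slid on without resistance.

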